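# Lock the feed shaft of a packing machine

### The job

Turn the yellow feed unit's shaft by its hand crank until the flat with the red line faces straight up under the hub's setscrew. Then seat the red-handled hex key fully in the setscrew, tighten it clockwise until it comes firmly tight without overtightening, and put the key back upright, fully home in the stand hole that it came from. Be gentle with the key and leave everything else where it is.

Things in the scene. Friction and masses are not known exactly. Their poses are not given: they have to be found in the camera images.
- machine: Yellow feed unit fixed to the table. Origin: centre of the underside of its 200 x 290 mm base, on the table; z up, y along the shaft towards the crank. Shaft axis: parallel to y, 110 mm above the table, through x = 0. Bearing stands at y = -115 and +68 mm, tops 140 mm high; black drum r 44 at y = -62; aluminium hub r 32, 34 wide at y = +10, locked to the base, with a boss (r 18.5) on top.
- screw_mouth (a point): Centre of the setscrew's hex socket mouth, level with the boss top, 158 mm up, at machine x = 0, y = +10 mm; axis vertical, axes of the machine. Socket 13.2 mm across flats, 12 mm deep, flat floor. Its clocking differs from run to run and is not measured: find it by feel (repeats every 60 degrees) or look. An unclocked key enters by its pilot only and lands on the mouth; never force it (over 40 N).
- screw (a joint): Setscrew angle, rad, growing clockwise seen from above. It starts between 0 and 0.2; it turns against about 0.1 N m of friction until it bottoms hard at 0.70. It is firmly tight when some 0.4 N m has then been put on it through the key (0.2 N m is the least that counts); over 1.2 N m is overtightening. Hex corner play is about 0.2 rad each way. Turn it only when the flat faces up.
- shaft (a joint): Shaft angle, rad, about the machine's +y axis (positive swings the crank's top towards machine +x). 0 = the flat faces straight up. Starts between -1.5 and -0.8, stops at -1.9 and 0.9; friction about 0.3 N m (some 5 N at the crank handle) holds it where it is left.
- crank_grip (a point): Middle of the crank's black round handle (14 mm diameter, 58 mm long, parallel to the shaft, free from y = 110 to 168 mm of the machine; this point at y = 143 mm), 65 mm from the shaft axis. Seen along the shaft the crank leans 0.60 rad past the flat: it stands (shaft angle + 0.60) rad from vertical towards machine +x. The crank arm is a 24 x 10 mm bar at y = 105 mm.
- flat (a point): Middle of the bare piece of the shaft's flat beyond the hub (machine y = 40 mm), 11.2 mm from the shaft axis; the shaft is 30 mm in diameter, the flat about 20 mm wide with a red line along it. z = outward normal of the flat.
- key: Red-handled hex key, 130 to 210 g, hanging upright in a stand hole. Origin at the centre of its lower tip, z up along the blade. Hex blade 12 mm across flats, 75 mm long, of which the lowest 3 mm is a round pilot of 6.7 mm diameter and the next 3 mm slightly bevelled. Handle above it: 50 mm along key x, 16 mm along key y, 40 mm high (z = 75 to 115 mm). Blade flats face along key +x and every 60 degrees from it. Its starting yaw is within 0.25 rad of the stand's.
- key_grip (a point): Point to hold on the red key: handle centre, 99 mm above its tip, axes of the key.
- small_key: Blue-handled 8 mm hex key of the same outline, in the stand's other hole; leave it there.
- stand: Light wooden stand fixed to the table, 160 (x) x 52 (y) x 84 mm high, origin at the centre of its underside. Two round upright holes 18 mm in diameter, 80 mm deep, at x = -42 and +42 mm; a key's handle rests on the top, its tip then 9 mm above the table. Which key is in which hole varies.
- cup: Black cup, 72 mm wide, 90 mm high; origin under its centre; leave alone.
- carton: White carton 60 x 90 x 25 mm; origin under its centre; leave alone.
- cutter: Yellow utility cutter 150 x 22 x 14 mm; origin under its centre; leave alone.
- pulley: Spare aluminium pulley, 60 mm wide, 24 mm high; origin under its centre; leave alone.
- wrench: Steel wrench, about 200 mm long, lying on the table; leave alone.
Not all that is in view belongs to the job. What is shaped like the key but purple or turquoise is not meant.

How it is judged:
On the way, in this order (a step that is already met when the one before it is completed fails the run):
1. the shaft's flat faces straight up (within 0.10 rad) (value of joint shaft between -0.1 and 0.1 rad and value of joint screw below 0.35 rad), for 0.2 s.
2. the red key is seated fully in the setscrew (z of key in the frame of screw_mouth below -0.0095 m and horizontal distance between key and screw_mouth below 0.003 m and value of joint screw below 0.6 rad), for 0.1 s.
3. the setscrew is bottomed and tightened firmly with the key seated in it (the key bears on it with over 40 N in all, which is a torque of 0.2 N m) (value of joint screw above 0.68 rad and contact force between key and screw above 40 N and z of key in the frame of screw_mouth below -0.007 m and horizontal distance between key and screw_mouth below 0.003 m), for 0.1 s.
At the end, for the whole second after the job is handed in: The setscrew is still bottomed (over 0.66 rad), the shaft's flat faces up within 0.12 rad, and the red key stands upright (within 0.15 rad), fully home and at rest in the stand hole that it came from (tip within 15 mm of its start and less than 14 mm above the table) (value of joint screw above 0.66 rad and value of joint shaft between -0.12 and 0.12 rad and z of key in the frame of stand below 0.014 m and horizontal distance between key and stand between 0.032 and 0.052 m and distance of key from where it was at the start of the episode below 0.015 m and angle between key's own z axis and vertical below 0.15 rad and linear speed of key below 0.02 m/s); the robot touches nothing.
It fails at once if the setscrew is driven against the round of the shaft (turned past 0.35 rad with the flat more than 0.15 rad off) (value of joint screw above 0.35 rad and (value of joint shaft above 0.15 rad or value of joint shaft below -0.15 rad)).
It fails at once if the setscrew is overtightened (the key bears on it with over 240 N in all, which is a torque of 1.2 N m) (contact force between key and screw above 240 N).
It fails at once if the key is jammed hard against the hub (over 40 N) (contact force between key and machine above 40 N).
It fails at once if the key is jammed hard down on the setscrew's mouth (over 40 N) (contact force between key and rim above 40 N).
It fails at once if a bystander is moved by more than 20 mm (distance of any of small_key, cup, carton, cutter, pulley, wrench from where it was at the start of the episode above 0.02 m).
It also fails if it takes over 72 s, if anything falls off the work surface, if the arm or the gripper's body presses on something with over 40 N, if the wrist force passes 120 N, or if a joint passes its speed limit or range.

### The arm

A 6-joint arm with a two-finger parallel gripper is mounted at the origin on the work surface. World frame = base frame: x ahead of the robot, y to its left, z up, the work surface at z = 0. Lengths are in m, angles in rad, forces in N, time in s.
With the tool pointing down it reaches from about 0.275 to 0.725 m from the base axis. Payload 5.6 kg.
Tool frame: the origin (TCP) lies midway between the tips of the shut fingers; the grasp point (between the pads) lies 19 mm behind it; x points along the fingers, y is the direction in which the jaws open and shut, and the axes are right-handed (so a half turn about x gives the same grasp; the last joint's range is limited). The gripper opens to 85 mm and grips with 20 to 120 N. Pads are 22 mm wide; open, the fingers measure 114 mm over their backs; the gripper's body (76 mm by 85 mm) begins 54 mm behind the grasp point. The pads swing forward as they close: fully open they stand 13 mm farther back than shut.
Start: joints at [-0.838, 0.255, 0.108, 0, -1.424, -0.285], TCP at [0.238, -0.496, 0.231] pointing down, gripper open.
Joint ranges: [-2.95, 2.95], [-1.21, 1.97], [-1.09, 1.5], [-2.87, 1.71], [-2.94, -0.07], [-3.05, 3.05]. Speed limits (rad/s): [2.57, 2.57, 3.14, 3.14, 3.14, 3.14].

### API

Orientations are given as a unit quaternion [x, y, z, w].
In Python, from cell import status, viewer, robot, find_in gives the robot as it stands.
- The arm moves only by the tool apply_moves, never from a script. Its arguments are lists of equal length, an entry for each row: "turn": the turn, a rotation vector about the tool's x, y, z in degrees, a list of three; "offset": the shift along the tool's x, y, z in m, a list of three; "hand": the opening, from 0 (shut) to 1 (fully open). A call has 1 to 5 rows; each row is the pose to reach, as a shift and turn from the pose commanded when the call began, along the tool's axes at that moment; what a row does not reach only later rows make up. A row lasts 1/12 s, in which the tool goes at most 41.7 mm and 7.16 degrees, less where a joint would pass 70% of its speed; a pose out of reach is approached as far as the arm can. A call with a gripper value outside its range is refused whole. The fingers move at their own pace and stop on an object; "force" is the grip in N (left out, the last holds). Time passes only in rows, so rows that repeat a pose let the fingers close. It gives the time, the measured TCP pose, the force and the opening at its end, in the units of the state.
- status.state(): the state, without advancing time (a new reading comes with each control period).
- viewer.read_camera(name): name is "scene" or "top" or "wrist"; returns a dict with "frame" (400x640x3 uint8, red, green, blue), "range_z" (400x640 float32, m along the optical axis (not along the pixel's ray), 0 where there is no reading), "camera_matrix" (3x3 intrinsics, pixels), "eye" and "orientation" of the camera in the world. Camera axes: x right, y up, looking along -z (the intrinsics and any distortion apply to the point x, -y, -z); pixel columns grow to the right and rows downward; lengths in m; the calibration is good to about 2 mm. A picture is of the moment at which its call begins.
- robot.finish_job(): hands the job in, once; it reports no verdict.
Trained networks look in a picture, given as the dict that the camera call returned (one of the last four; its "shot" number tells which), for a name from the list of things; names that differ only in an ending like _2 or _b are one class to them, and where a whole thing is asked for, a point or a joint stands for the part that bears it (a point fixed in the world has none). Each returns a list of dicts, best first, with "confidence" (0 to 1); they miss things now and then, are a little off and sometimes report something else, mostly with a low value. They report only what shows in the picture. A call takes as long as a camera call. They do not tell look-alikes from the thing itself.
- find_in(picture, label): "extent" ([centre column, centre row, width, height] in pixels, round what is visible of it).
The state is a dict: "time": time; "qpos": joint angles; "joint_vel": joint speeds; "effort": joint torques, N m; "eef_pos": TCP position; "tool_rot": TCP orientation; "contact_force": force on the tool from outside, world axes, zero at the start; "wrist_torque": the same for the moment, N m; "width": finger opening in m.
Only numpy, scipy, OpenCV 4.12 (cv2) and the standard library are available. Lean on these libraries where they do the work, as an engineer would, in place of code of your own. Each camera call takes 0.05 s, during which the arm holds its last target.

## Working session

There is one attempt and no reset: what is moved stays moved. The work goes in short steps, Python scripts to look and compute and a tool call to move; the robot and the scene stay as the last step left them, time stands still between calls to the robot, and variables do not carry over. Pictures are saved under pics/ and viewed, and the job is handed in when it is done.

Besides the shell and the picture viewer there is one more tool, called after ">>>" as name(argument=value, ...), one argument or row to a line, values as JSON. apply_moves: Moves the arm, as the interface text tells. Its arguments: {"type":"object","properties":{"turn":{"type":"array"},"offset":{"type":"array"},"hand":{"type":"array"},"force":{"type":"number"}},"required":["turn","offset","hand"]}

```bash
ls; mkdir -p pics; cat > h.py <<'E'
import numpy as np, cv2
from scipy.spatial.transform import Rotation as R
from cell import status, viewer, robot, find_in
def save(p,name,crop=None,scale=1):
    f=p["frame"][:,:,::-1]
    if crop: f=f[crop[1]:crop[3],crop[0]:crop[2]]
    if scale!=1: f=cv2.resize(f,None,fx=scale,fy=scale,interpolation=cv2.INTER_CUBIC)
    cv2.imwrite("pics/"+name,f)
def pts(p):
    K=np.array(p["camera_matrix"]);z=p["range_z"];h,w=z.shape
    u,v=np.meshgrid(np.arange(w),np.arange(h))
    x=(u-K[0,2])/K[0,0]*z;y=(v-K[1,2])/K[1,1]*z
    P=np.stack([x,-y,-z],-1)
    W=P@R.from_quat(p["orientation"]).as_matrix().T+np.array(p["eye"])
    W[z==0]=np.nan
    return W
def proj(p,X):
    K=np.array(p["camera_matrix"]);c=(np.atleast_2d(X)-np.array(p["eye"]))@R.from_quat(p["orientation"]).as_matrix()
    return np.stack([K[0,0]*c[:,0]/-c[:,2]+K[0,2],K[1,1]*-c[:,1]/-c[:,2]+K[1,2]],-1)
E
python3 - <<'E'
from h import *
s=status.state();print(s)
for n in ["scene","top"]:
    p=viewer.read_camera(n);print(n,{k:(v if not hasattr(v,'shape') or v.size<20 else v.shape) for k,v in p.items()})
    save(p,n+"0.png")
    for l in ["machine","key","small_key","stand","crank_grip","flat","cup","carton","cutter","pulley","wrench"]:
        print(l,[(np.round(d["extent"]).astype(int).tolist(),round(d["confidence"],2)) for d in find_in(p,l)][:3])
    np.savez(n+"0.npz",W=pts(p),f=p["frame"])
E
```

```text
pics
{'time': 0.0, 'qpos': array([-8.38382898e-01,  2.55730993e-01,  1.06996772e-01, -4.74614103e-04,
       -1.42389046e+00, -2.84621702e-01]), 'joint_vel': array([-3.74196884e-05,  1.37164019e-03,  5.19253280e-04, -1.33097070e-03,
        7.53710683e-04, -2.69584364e-04]), 'effort': array([ 8.59977426e-04, -3.86631882e+01,  2.37950742e+01,  5.36550969e+00,
       -5.98416809e-03,  1.80965702e-05]), 'eef_pos': array([ 0.23798454, -0.49529417,  0.23040118]), 'tool_rot': array([-0.15632926,  0.68963223,  0.15762013,  0.68929271]), 'contact_force': array([-0.48930565,  0.77282721, -0.00358669]), 'wrist_torque': array([-0.02765935, -0.02324004, -0.02561524]), 'width': 0.08534665825104477}
scene {'frame': (400, 640, 3), 'range_z': (400, 640), 'camera_matrix': array([[490.48217042,   0.        , 315.00100459],
       [  0.        , 490.48217042, 197.28717553],
       [  0.        ,   0.        ,   1.        ]]), 'eye': array([1.14052033, 0.1076804 , 1.18715197]), 'orientation': array([0.1678272 , 0.18189385, 0.73089252, 0.63603834]), 'shot': 1}
machine [([272, 207, 126, 81], 0.84), ([277,
[... 745 characters left out ...]
,
       [  0.        ,   0.        ,   1.        ]]), 'eye': array([0.4259423 , 0.03509641, 1.63720215]), 'orientation': array([-0.01882637,  0.02487888,  0.71531471, -0.69810563]), 'shot': 2}
machine [([346, 186, 96, 70], 0.57), ([340, 186, 86, 34], 0.18)]
key [([265, 260, 19, 10], 0.55)]
small_key [([338, 183, 81, 34], 0.75)]
stand [([246, 217, 28, 51], 0.92)]
crank_grip [([341, 183, 85, 33], 0.56)]
flat [([340, 184, 84, 34], 0.94), ([237, 136, 18, 18], 0.23)]
cup [([239, 135, 22, 19], 0.91), ([346, 186, 92, 71], 0.66)]
carton [([282, 135, 25, 22], 0.65)]
cutter [([293, 250, 10, 44], 0.87), ([342, 184, 84, 32], 0.47)]
pulley [([424, 235, 17, 15], 0.79)]
wrench [([201, 262, 44, 39], 0.79)]
```

```bash
python3 - <<'E'
import cv2
a=cv2.imread("pics/scene0.png");cv2.imwrite("pics/scene0z.png",cv2.resize(a[110:310,180:490],None,fx=2.5,fy=2.5,interpolation=3))
a=cv2.imread("pics/top0.png");cv2.imwrite("pics/top0z.png",cv2.resize(a[110:300,180:450],None,fx=2.9,fy=2.9,interpolation=3))
E
```

```text
(no output)
```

View pics/scene0.png

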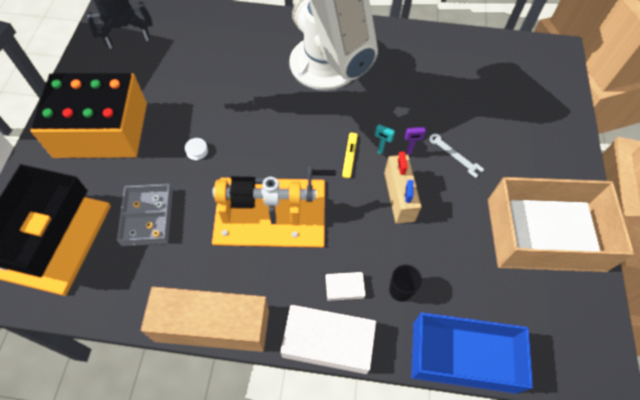

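View pics/scene0z.png

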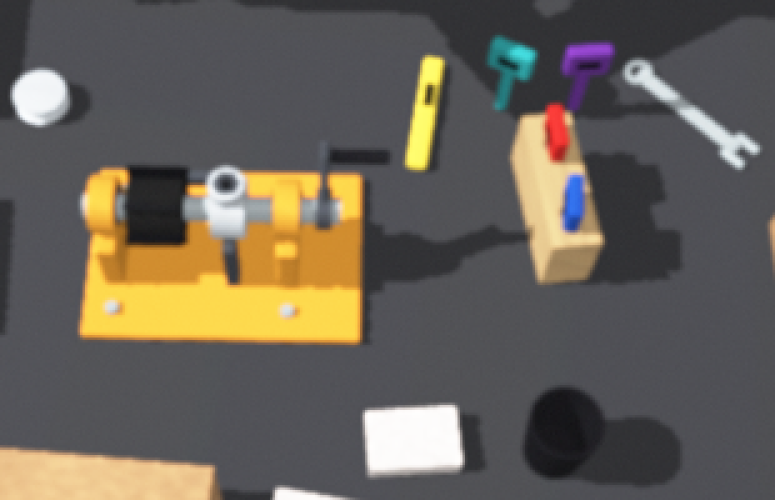

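View pics/top0z.png

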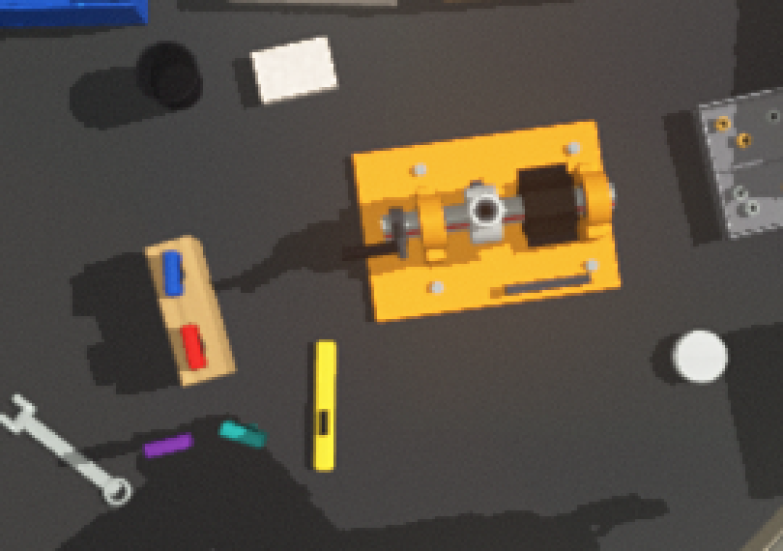

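The red key is in the stand hole nearer the robot, about (265,232) in the top picture. The crank leans towards the robot, and the boss is at about (347,182). Next I'll fit the machine, stand and key poses.

```bash
python3 - <<'E'
from h import *
for n in ["top","scene"]:
    d=np.load(n+"0.npz");W=d["W"];f=d["f"];hsv=cv2.cvtColor(f,cv2.COLOR_RGB2HSV)
    H,S,V=[hsv[...,i].astype(int) for i in range(3)]
    x,y,z=W[...,0],W[...,1],W[...,2]
    print(n,"table z",np.nanmedian(z[(np.abs(x-.4)<.1)&(np.abs(y-.1)<.5)&(z<.01)]))
    ye=(H>13)&(H<32)&(S>150)&(V>60)
    reg=(x>.25)&(x<.7)&(y>-.3)&(y<.16)
    m=ye&reg&(z>0.003)&(z<.035)
    print("base z",np.nanmedian(z[m]),m.sum())
    P=W[m][:,:2].astype(np.float32)
    r=cv2.minAreaRect(P);print("base rect",r)
    # stand top
    m=(z>.078)&(z<.09)&(S>40)&(H<30)&(y>.15)&(y<.4)&(x>.1)&(x<.6)
    r=cv2.minAreaRect(W[m][:,:2].astype(np.float32));print("stand top",np.nanmedian(z[m]),m.sum(),r)
    for c,mm in dict(red=((H<6)|(H>174))&(S>150),blue=(H>100)&(H<125)&(S>150)).items():
        m=mm&(y>.1)&(y<.4)&(x>.1)&(x<.6)&(z>.1)&(z<.15)
        q=W[m];print(c,m.sum(),np.nanmax(q[:,2]),cv2.minAreaRect(q[:,:2].astype(np.float32)) if m.sum()>4 else None, q.mean(0))
    # boss top
    m=(z>.150)&(z<.166)&(S<60)&reg
    q=W[m];print("boss",m.sum(),q.mean(0),np.median(q[:,2]),cv2.minEnclosingCircle(q[:,:2].astype(np.float32)))
E
```

```text
top table z 0.0001685190813509596
base z 0.01226082950110774 3467
base rect ((0.4743633270263672, -0.04008406400680542), (0.36235854029655457, 0.3834807276725769), 6.690896987915039)
stand top 0.08392722613535208 557 ((0.4602816700935364, 0.2665524482727051), (0.16018269956111908, 0.053316451609134674), 14.77599811553955)
red 87 0.13130015781596582 ((0.41915714740753174, 0.2554396688938141), (0.04668558016419411, 0.016045372933149338), 13.344429969787598) [0.41942397 0.25463201 0.12141916]
blue 75 0.13400557091220944 ((0.4992152750492096, 0.27589353919029236), (0.04532548412680626, 0.01404897402971983), 1.480749249458313) [0.49868717 0.27549251 0.12316131]
boss 95 [ 0.55690987 -0.06341667  0.15792442] 0.15765764279496808 ((0.5476378798484802, -0.029668189585208893), 0.055487971752882004)
scene table z 0.0007678932248724735
base z 0.012473563883862449 4733
base rect ((0.4723675549030304, -0.04032890498638153), (0.36677491664886475, 0.3897387683391571), 7.1252241134643555)
stand top 0.08451441400617754 729 ((0.460856556892395, 0.2676020562648773), (0.16274002194404602, 0.05438249558210373), 15.01425552368164)
red 136 0.12885931857404542 ((0.42140325903892517, 0.2551060914993286), (0.053089164197444916, 0.015752017498016357), 9.654682159423828) [0.42532804 0.25450804 0.11916652]
blue 114 0.1287584164466835 ((0.50482577085495, 0.275729238986969), (0.04510987550020218, 0.012273794040083885), 1.5085339546203613) [0.50858876 0.27489729 0.1195832 ]
boss 201 [ 0.55927153 -0.07001856  0.15682568] 0.15728116850151075 ((0.5571341514587402, -0.05459660664200783), 0.11308880895376205)
```

```bash
python3 - <<'E'
from h import *
for n in ["top","scene"]:
    d=np.load(n+"0.npz");W=d["W"];f=d["f"];hsv=cv2.cvtColor(f,cv2.COLOR_RGB2HSV)
    H,S,V=[hsv[...,i].astype(int) for i in range(3)]
    x,y,z=W[...,0],W[...,1],W[...,2]
    ye=(H>13)&(H<32)&(S>150)&(V>50)&(z>0.006)&(z<.02)
    k,l,st,_=cv2.connectedComponentsWithStats(ye.astype(np.uint8),connectivity=4)
    sel=[i for i in range(1,k) if st[i,4]>150 and 0.3<np.nanmean(x[l==i])<.7 and -.25<np.nanmean(y[l==i])<.15]
    print([(st[i].tolist(),W[l==i].mean(0).round(3)) for i in sel])
    b=max(sel,key=lambda i:st[i,4]); m=l==b
    print("base",cv2.minAreaRect(W[m][:,:2].astype(np.float32)))
    m=(z>.153)&(z<.163)&(S<70)&(np.hypot(x-.525,y+.03)<.08)
    q=W[m];print("boss",m.sum(),q.mean(0),np.median(q[:,2]),cv2.minEnclosingCircle(q[:,:2].astype(np.float32)))
    m=(z>.1)&(z<.2)&(V<70)&(y>.05)&(y<.16)&(x>.3)&(x<.62)
    print("handle dark",m.sum(),W[m].mean(0), W[m].min(0),W[m].max(0))
E
```

```text
[([302, 151, 86, 43, 1408], array([ 0.622, -0.051,  0.012])), ([307, 187, 87, 34, 1547], array([ 0.497, -0.072,  0.012])), ([288, 227, 8, 31, 178], array([0.377, 0.117, 0.014]))]
base ((0.5043557286262512, -0.08231306076049805), (0.09134913980960846, 0.29192423820495605), 6.4934539794921875)
boss 84 [ 0.55592    -0.06056352  0.15769591] 0.15759785618625033 ((0.546039342880249, -0.026525452733039856), 0.05886809527873993)
handle dark 49 [0.51456659 0.07031214 0.17512394] [0.50730546 0.05003834 0.16662924] [0.51982083 0.0870054  0.18309985]
[([343, 133, 15, 45, 187], array([0.349, 0.122, 0.014])), ([279, 179, 29, 10, 167], array([ 0.467, -0.03 ,  0.013])), ([213, 180, 112, 68, 4194], array([ 0.597, -0.055,  0.012]))]
base ((0.5605032444000244, -0.07607290148735046), (0.20106473565101624, 0.28945040702819824), 7.230719566345215)
boss 156 [ 0.55890905 -0.06274412  0.15797361] 0.1579578749736874 ((0.5530828237533569, -0.027215182781219482), 0.05533822253346443)
handle dark 92 [0.51843699 0.06839715 0.17441041] [0.50984655 0.05027097 0.16527798] [0.52496941 0.08662647 0.18007974]
```

```bash
python3 - <<'E'
from h import *
for n in ["top","scene"]:
    d=np.load(n+"0.npz");W=d["W"];f=d["f"];hsv=cv2.cvtColor(f,cv2.COLOR_RGB2HSV)
    H,S,V=[hsv[...,i].astype(int) for i in range(3)]
    x,y,z=W[...,0],W[...,1],W[...,2]
    ye=(H>13)&(H<32)&(S>150)&(V>50)&(z>0.006)&(z<.02)&(y<.09)&(y>-.25)&(x>.4)
    ye=cv2.morphologyEx(ye.astype(np.uint8),cv2.MORPH_OPEN,np.ones((2,2)))>0
    r=cv2.minAreaRect(W[ye][:,:2].astype(np.float32));print("base",r)
    c=np.array([.5605,-.076])
    m=(z>.154)&(z<.162)&(np.hypot(x-.558,y+.066)<.03)
    q=W[m];print("boss",m.sum(),q.mean(0),np.median(q[:,2]),cv2.minEnclosingCircle(q[:,:2].astype(np.float32)))
    # handle axis
    a=np.deg2rad(7.0);ex=np.array([np.cos(a),np.sin(a)]);ey=np.array([-ex[1],ex[0]])
    L=np.stack([(W[...,:2]-c)@ex,(W[...,:2]-c)@ey,z],-1)
    m=(L[...,1]>.115)&(L[...,1]<.16)&(z>.09)&(z<.2)&(abs(L[...,0])<.1)
    q=L[m];print("handle local",q.mean(0),q.max(0),q.min(0))
    m=(L[...,1]>.030)&(L[...,1]<.05)&(z>.1)&(z<.2)&(abs(L[...,0])<.03)
    q=L[m]; print("shaft local",len(q),q.mean(0),q.max(0),q.min(0))
E
```

```text
base ((0.5215070843696594, 0.05524416267871857), (0.1978713721036911, 0.0), 10.582006454467773)
boss 68 [ 0.55708994 -0.06622721  0.15787796] 0.15765664868525053 ((0.5573245882987976, -0.06603062897920609), 0.018271327018737793)
handle local [-0.02182793  0.13286896  0.16320934] [0.01150459 0.15918821 0.18313426] [-0.03399709  0.1153216   0.11045065]
shaft local 57 [-0.00215092  0.04000889  0.11950841] [0.01310861 0.04956032 0.13075037] [-0.01582723  0.03050184  0.10364374]
base ((0.5592200756072998, -0.07238784432411194), (0.19666273891925812, 0.28890302777290344), 7.51043176651001)
boss 141 [ 0.55942033 -0.06510627  0.15797424] 0.15796552871982317 ((0.558465301990509, -0.06528522819280624), 0.01878170296549797)
handle local [-0.01750411  0.13304129  0.16212038] [0.01597125 0.15909989 0.18012337] [-0.03256866  0.11524367  0.1039778 ]
shaft local 80 [0.00620732 0.04059362 0.12078823] [0.01594579 0.0494822  0.12945993] [-0.00707965  0.03155209  0.10922822]
```

```bash
cat >> h.py <<'E'
A=np.deg2rad(7.2);EX=np.array([np.cos(A),np.sin(A),0]);EY=np.array([-EX[1],EX[0],0]);EZ=np.array([0,0,1.])
BOSS=np.array([.5579,-.0657,0]);ORG=BOSS-.010*EY
def M(x,y,z): return ORG+x*EX+y*EY+z*EZ
def Rdown(yaw):  # jaw axis (tool y) at world yaw
    yv=np.array([np.cos(yaw),np.sin(yaw),0]);xv=-EZ;return R.from_matrix(np.stack([xv,yv,np.cross(xv,yv)],1))
def goto(pos,Rt,s=None):
    s=s or status.state();Rc=R.from_quat(s["tool_rot"])
    off=Rc.inv().apply(np.array(pos)-s["eef_pos"]);rv=(Rc.inv()*Rt).as_rotvec(degrees=True)
    print("offset",off.round(4),"turn",rv.round(2),"| rows:",np.linalg.norm(off)/.0417,np.linalg.norm(rv)/7.16)
E
python3 - <<'E'
from h import *
s=status.state();Rc=R.from_quat(s["tool_rot"]).as_matrix();print(Rc.round(3)); print("tool y yaw",np.degrees(np.arctan2(Rc[1,1],Rc[0,1])), np.degrees(s["qpos"]))
g=M(-.022,.143,.171);print("grip",g,"boss",BOSS)
for yaw in (7.2,187.2): goto(g+[0,0,.10],Rdown(np.deg2rad(yaw)))
E
```

```text
[[-0.    -0.433  0.901]
 [ 0.     0.901  0.433]
 [-1.     0.    -0.   ]]
tool y yaw 115.65758346253857 [-4.80371212e+01  1.46177696e+01  6.20016348e+00  1.55163731e-04
 -8.15832521e+01 -1.63053181e+01]
grip [0.51940416 0.06349392 0.171     ] boss [ 0.5579 -0.0657  0.    ]
offset [-0.0397  0.3823  0.4957] turn [108.46  -0.    -0.  ] | rows: 15.042026170930685 15.147707188208553
offset [-0.0397  0.3823  0.4957] turn [-71.54   0.    -0.  ] | rows: 15.042026170930685 9.991957617237434
```

>>> apply_moves(
  turn=[
    [-4.8,0,0],
    [-9.6,0,0],
    [-14.4,0,0],
    [-19.2,0,0],
    [-24,0,0],
  ],
  offset=[
    [-0.003,0.0255,0.033],
    [-0.006,0.051,0.066],
    [-0.008,0.0765,0.099],
    [-0.0105,0.102,0.132],
    [-0.013,0.1275,0.165],
  ],
  hand=[0.6,0.6,0.6,0.6,0.6],
)

```text
time: 1.62
eef_pos: [0.3317, -0.3083, 0.2445]
tool_rot: [-0.298, 0.641, 0.298, 0.641]
contact_force: [1.8, -0.7, 0.6]
width: 0.0516
```

```bash
python3 - <<'E'
from h import *
s=status.state();print(s["time"],s["eef_pos"],s["width"],s["contact_force"])
g=M(-.022,.143,.171)
goto(g+[0,0,.10],Rdown(np.deg2rad(187.2)))
E
```

```text
1.6167 [ 0.33171149 -0.30826452  0.24448472] 0.051572549394480166 [ 1.75940435 -0.67684259  0.57748493]
offset [-0.0265  0.0962  0.4052] turn [-4.734e+01 -0.000e+00  3.000e-02] | rows: 10.007097976807835 6.6120620301093
```

>>> apply_moves(
  turn=[
    [-5,0,0],
    [-10,0,0],
    [-15,0,0],
    [-20,0,0],
    [-24,0,0],
  ],
  offset=[
    [-0.003,0.009,0.04],
    [-0.006,0.018,0.08],
    [-0.009,0.028,0.12],
    [-0.012,0.037,0.16],
    [-0.013,0.048,0.2],
  ],
  hand=[0.4,0.4,0.4,0.4,0.4],
)

```text
time: 2.03
eef_pos: [0.425, -0.1245, 0.2581]
tool_rot: [-0.426, 0.565, 0.425, 0.565]
contact_force: [1.6, -1.2, 1.4]
width: 0.0339
```

```bash
python3 - <<'E'
from h import *
s=status.state();print(s["time"],s["eef_pos"],s["width"],s["contact_force"])
g=M(-.022,.143,.171)
goto(g+[0,0,.10],Rdown(np.deg2rad(187.2)))
E
```

```text
2.0333 [ 0.42500993 -0.12451403  0.25807133] 0.033942456715098185 [ 1.55122815 -1.18985652  1.38808966]
offset [-0.0128 -0.0386  0.2068] turn [-2.328e+01 -1.000e-02  1.000e-01] | rows: 5.054460173244509 3.25142483342046
```

>>> apply_moves(
  turn=[
    [-5,0,0],
    [-10,0,0],
    [-15,0,0],
    [-20,0,0],
    [-23.3,0,0],
  ],
  offset=[
    [-0.003,-0.0076,0.041],
    [-0.006,-0.015,0.082],
    [-0.009,-0.023,0.123],
    [-0.011,-0.031,0.164],
    [-0.0128,-0.0386,0.2068],
  ],
  hand=[0.5,0.5,0.5,0.5,0.5],
)

```text
time: 2.45
eef_pos: [0.519, 0.0611, 0.2704]
tool_rot: [0.531, -0.467, -0.53, -0.468]
contact_force: [1.4, -1.1, -0.0]
width: 0.0428
```

```bash
python3 - <<'E'
from h import *
p=viewer.read_camera("wrist");save(p,"w1.png")
s=status.state();print(s["time"],s["eef_pos"],s["width"],s["contact_force"])
W=pts(p);L=np.stack([(W-ORG)@EX,(W-ORG)@EY,W[...,2]],-1)
m=(L[...,1]>.118)&(L[...,1]<.165)&(L[...,2]>.09)&(L[...,2]<.2)&(abs(L[...,0])<.08)
q=L[m];print(m.sum(),np.percentile(q,[2,50,98],axis=0).round(4))
q=W[m];t=L[m]
for a in (.12,.13,.14,.15,.16):
    k=abs(t[:,1]-a)<.004
    if k.sum(): print(a,k.sum(),t[k].mean(0).round(4),t[k][:,0].min().round(4),t[k][:,0].max().round(4),t[k][:,2].max().round(4))
g=M(-.022,.143,.171)
goto(g-[0,0,.019],Rdown(np.deg2rad(187.2)))
E
```

```text
2.5 [0.5216145  0.0663074  0.26890419] 0.042356220530676045 [3.66515874 6.02740293 0.60233782]
882 [[-0.0313  0.1184  0.117 ]
 [-0.0241  0.1383  0.1757]
 [ 0.0081  0.1638  0.1778]]
0.12 193 [-0.0131  0.1204  0.1502] -0.032 0.015 0.1777
0.13 135 [-0.0247  0.1301  0.1755] -0.0312 -0.0179 0.1781
0.14 139 [-0.0246  0.1399  0.1754] -0.0313 -0.0178 0.1791
0.15 133 [-0.0248  0.1501  0.1752] -0.0314 -0.0178 0.1781
0.16 134 [-0.0247  0.16    0.1751] -0.0315 -0.0177 0.178
offset [ 0.1169  0.0026 -0.0027] turn [0.34 0.09 0.03] | rows: 2.8047705223487345 0.04933836764625362
```

View pics/w1.png

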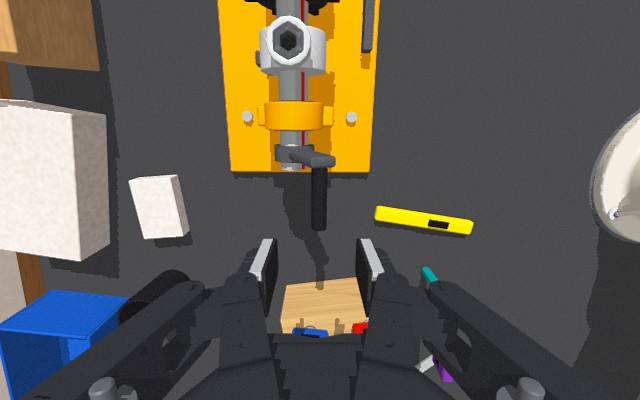

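>>> apply_moves(
  turn=[
    [0,0,0],
    [0,0,0],
    [0,0,0],
    [0,0,0],
    [0,0,0],
  ],
  offset=[
    [0.02,0.0026,0],
    [0.06,0.0026,0],
    [0.09,0.0026,0],
    [0.119,0.0026,0],
    [0.119,0.0026,0],
  ],
  hand=[0.5,0.5,0.5,0.5,0.4],
  force=25,
)

```text
time: 2.92
eef_pos: [0.5119, 0.0579, 0.145]
tool_rot: [-0.527, 0.472, 0.532, 0.466]
contact_force: [-1.1, 0.4, -1.0]
width: 0.0343
```

>>> apply_moves(
  turn=[
    [0,0,0],
    [0,0,0],
    [0,0,0],
    [0,0,0],
    [0,0,0],
  ],
  offset=[
    [0,0,0],
    [0,0,0],
    [0,0,0],
    [0,0,0],
    [0,0,0],
  ],
  hand=[0,0,0,0,0],
  force=25,
)

```text
time: 3.33
eef_pos: [0.5173, 0.0587, 0.1527]
tool_rot: [0.53, -0.468, -0.529, -0.47]
contact_force: [4.5, -1.7, 0.2]
width: 0.013
```

```bash
python3 - <<'E'
from h import *
s=status.state();print(s["time"],s["eef_pos"],s["width"],s["contact_force"])
l=s["eef_pos"]-ORG;print("local",l@EX,l@EY,l[2])
c0=-.383
for t in np.linspace(c0,.60,11)[1:]: print(t.round(3),"tool y",(-.065*(np.sin(t)-np.sin(c0))).round(4),"tool x",(-.065*(np.cos(t)-np.cos(c0))).round(4))
E
```

```text
3.3333 [0.51730518 0.05872337 0.15273819] 0.012972005452374135 [ 4.45248815 -1.7426451   0.23406217]
local -0.024680336227210962 0.13853013687305069 0.15273818570658743
-0.285 tool y -0.006 tool x -0.0021
-0.186 tool y -0.0122 tool x -0.0036
-0.088 tool y -0.0186 tool x -0.0045
0.01 tool y -0.025 tool x -0.0047
0.108 tool y -0.0313 tool x -0.0043
0.207 tool y -0.0376 tool x -0.0033
0.305 tool y -0.0438 tool x -0.0017
0.403 tool y -0.0498 tool x 0.0005
0.502 tool y -0.0556 tool x 0.0033
0.6 tool y -0.061 tool x 0.0066
```

>>> apply_moves(
  turn=[
    [0,0,0],
    [0,0,0],
    [0,0,0],
    [0,0,0],
    [0,0,0],
  ],
  offset=[
    [-0.0021,-0.006,0],
    [-0.0036,-0.0122,0],
    [-0.0045,-0.0186,0],
    [-0.0047,-0.025,0],
    [-0.0043,-0.0313,0],
  ],
  hand=[0,0,0,0,0],
)

```text
time: 3.75
eef_pos: [0.5446, 0.0618, 0.1564]
tool_rot: [-0.528, 0.47, 0.53, 0.467]
contact_force: [-9.7, -1.4, 9.1]
width: 0.0131
```

>>> apply_moves(
  turn=[
    [0,0,0],
    [0,0,0],
    [0,0,0],
    [0,0,0],
    [0,0,0],
  ],
  offset=[
    [0.001,-0.0063,0],
    [0.0026,-0.0125,0],
    [0.0048,-0.0185,0],
    [0.0076,-0.0243,0],
    [0.0109,-0.0297,0],
  ],
  hand=[0,0,0,0,0],
)

```text
time: 4.17
eef_pos: [0.5748, 0.0655, 0.1454]
tool_rot: [-0.529, 0.47, 0.53, 0.468]
contact_force: [-8.0, -1.4, 5.1]
width: 0.0127
```

>>> apply_moves(
  turn=[
    [0,0,0],
    [0,0,0],
  ],
  offset=[
    [0,0,0],
    [0,0,0],
  ],
  hand=[0,0],
)

```text
time: 4.33
eef_pos: [0.5758, 0.0656, 0.1447]
tool_rot: [-0.529, 0.469, 0.53, 0.468]
contact_force: [-1.1, -1.7, 1.3]
width: 0.0125
```

```bash
python3 - <<'E'
from h import *
s=status.state();print(s["time"],s["eef_pos"],s["width"],s["contact_force"])
l=s["eef_pos"]-ORG;print("local",l@EX,l@EY,l[2], "crank",np.arctan2(l@EX,l[2]+.019-.110))
p=viewer.read_camera("wrist");save(p,"w2.png");save(p,"w2z.png",(240,0,400,180),4 if 0 else 3.3)
E
```

```text
4.3333 [0.57581042 0.0656359  0.14472583] 0.012546389222765974 [-1.08123608 -1.71620872  1.32357333]
local 0.03422994233364908 0.1380555098335789 0.14472583324638527 crank 0.5672692322964785
```

View pics/w2.png

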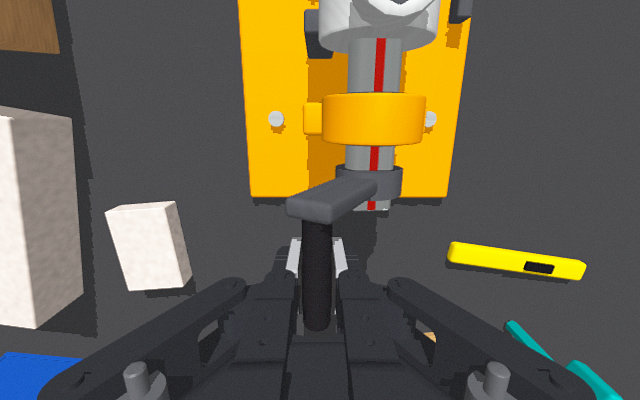

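>>> apply_moves(
  turn=[
    [0,0,0],
    [0,0,0],
    [0,0,0],
    [0,0,0],
    [0,0,0],
  ],
  offset=[
    [0.001,-0.002,0],
    [0.001,-0.002,0],
    [0.001,-0.002,0],
    [0.001,-0.002,0],
    [0.001,-0.002,0],
  ],
  hand=[0,0,0,0.5,0.5],
)

```text
time: 4.8
eef_pos: [0.579, 0.0668, 0.1438]
tool_rot: [0.53, -0.468, -0.529, -0.469]
contact_force: [0.6, 0.5, 0.1]
width: 0.0362
```

>>> apply_moves(
  turn=[
    [0,0,0],
    [0,0,0],
    [0,0,0],
    [0,0,0],
    [0,0,0],
  ],
  offset=[
    [0,0,0],
    [-0.03,0,0],
    [-0.065,0,0],
    [-0.1,0,0],
    [-0.1,0,0],
  ],
  hand=[0.5,0.5,0.5,0.5,0.5],
)

```text
time: 5.22
eef_pos: [0.5819, 0.0664, 0.2517]
tool_rot: [0.533, -0.465, -0.526, -0.472]
contact_force: [0.8, -0.0, 2.3]
width: 0.0428
```

>>> apply_moves(
  turn=[
    [0,0,0],
    [0,0,0],
    [0,0,0],
  ],
  offset=[
    [0,0,-0.02],
    [0,0,-0.02],
    [0,0,-0.02],
  ],
  hand=[0.5,0.5,0.5],
)

```text
time: 5.47
eef_pos: [0.581, 0.0462, 0.2432]
tool_rot: [0.529, -0.469, -0.529, -0.469]
contact_force: [-0.3, 0.2, -0.6]
width: 0.0428
```

```bash
python3 - <<'E'
from h import *
s=status.state();print(s["time"],s["eef_pos"],s["width"],s["contact_force"])
p=viewer.read_camera("wrist");save(p,"w3.png")
W=pts(p);L=np.stack([(W-ORG)@EX,(W-ORG)@EY,W[...,2]],-1)
m=(L[...,1]>.115)&(L[...,1]<.165)&(L[...,2]>.12)&(L[...,2]<.2)&(abs(L[...,0])<.08)
t=L[m]
for a in (.12,.13,.14,.15,.16):
    k=abs(t[:,1]-a)<.004
    if k.sum(): print(a,k.sum(),t[k].mean(0).round(4),t[k][:,0].min().round(4),t[k][:,0].max().round(4),t[k][:,2].max().round(4))
f=p["frame"];hsv=cv2.cvtColor(f,cv2.COLOR_RGB2HSV)
red=((hsv[...,0]<8)|(hsv[...,0]>172))&(hsv[...,1]>140)
sh=(L[...,1]>.03)&(L[...,1]<.052)&(L[...,2]>.09)&(L[...,2]<.14)&(abs(L[...,0])<.03)
q=L[sh];print("shaft",len(q),np.percentile(q,[2,50,98],axis=0).round(4))
q=L[sh&red];print("red",len(q),q.mean(0))
# plane of flat
k=sh&(abs(L[...,0]-np.median(L[sh&red][:,0]))<.008);q=L[k];A_=np.c_[q[:,0],q[:,1],np.ones(len(q))];print("flat slope",np.linalg.lstsq(A_,q[:,2],rcond=None)[0])
# boss from wrist
b=(L[...,2]>.154)&(L[...,2]<.162)&(np.hypot(L[...,0],L[...,1]-.01)<.03)
q=L[b].copy();print("boss",len(q),cv2.minEnclosingCircle(q[:,:2].astype(np.float32)),np.median(q[:,2]))
np.savez("w3.npz",L=L,f=f)
E
```

```text
5.4667 [0.58104574 0.04622281 0.24324683] 0.04279285818838139 [-0.27636895  0.21577502 -0.58175153]
0.12 281 [0.0204 0.1195 0.1493] -0.0104 0.0422 0.1737
0.13 151 [0.0356 0.13   0.171 ] 0.029 0.0423 0.1739
0.14 150 [0.0357 0.14   0.171 ] 0.029 0.0425 0.1742
0.15 148 [0.0359 0.15   0.1709] 0.0289 0.0426 0.1736
0.16 145 [0.0358 0.1601 0.1709] 0.0288 0.0427 0.1738
shaft 843 [[-0.0127  0.0304  0.1136]
 [ 0.0021  0.0411  0.1215]
 [ 0.0151  0.0517  0.1232]]
red 137 [0.00025424 0.04071927 0.12224558]
flat slope [ 0.04533441 -0.00873465  0.12218509]
boss 1821 ((0.0006142851198092103, 0.009686899371445179), 0.018456658348441124) 0.15834017362013128
```

View pics/w3.png

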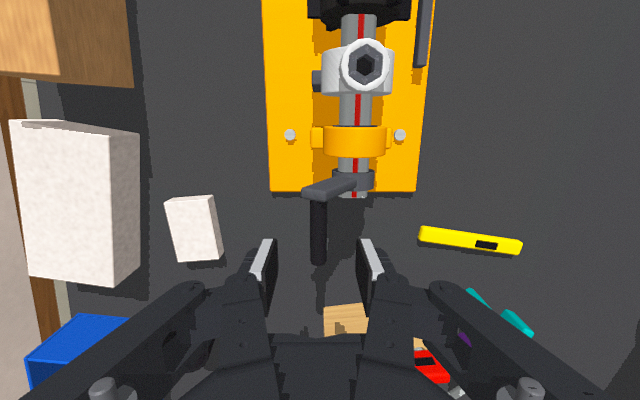

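>>> apply_moves(
  turn=[
    [0,0,0],
    [0,0,0],
    [0,0,0],
    [0,0,0],
    [0,0,0],
  ],
  offset=[
    [0,0,0.02],
    [0.035,0,0.02],
    [0.07,0,0.02],
    [0.1,0,0.02],
    [0.1,0,0.02],
  ],
  hand=[0.5,0.5,0.5,0.5,0],
  force=30,
)

```text
time: 5.93
eef_pos: [0.574, 0.0663, 0.1363]
tool_rot: [-0.526, 0.472, 0.532, 0.465]
contact_force: [-1.6, 1.1, -1.6]
width: 0.0317
```

>>> apply_moves(
  turn=[
    [0,0,0],
    [0,0,0],
    [0,0,0],
    [0,0,0],
  ],
  offset=[
    [0,0,0],
    [0,0,0],
    [0,0,0],
    [0,0,0],
  ],
  hand=[0,0,0,0],
)

```text
time: 6.27
eef_pos: [0.5779, 0.0663, 0.144]
tool_rot: [-0.529, 0.469, 0.53, 0.469]
contact_force: [-3.0, -0.4, -4.8]
width: 0.0125
```

>>> apply_moves(
  turn=[
    [0,0,0],
    [0,0,0],
    [0,0,0],
    [0,0,0],
    [0,0,0],
  ],
  offset=[
    [0.001,-0.0015,0],
    [0.0018,-0.003,0],
    [0.0018,-0.003,0],
    [0.0018,-0.003,0],
    [0.0018,-0.003,0],
  ],
  hand=[0,0,0,0,0],
)

```text
time: 6.68
eef_pos: [0.5802, 0.0665, 0.1426]
tool_rot: [-0.529, 0.469, 0.53, 0.468]
contact_force: [-6.2, -0.3, 0.2]
width: 0.0127
```

>>> apply_moves(
  turn=[
    [0,0,0],
    [0,0,0],
    [0,0,0],
    [0,0,0],
    [0,0,0],
  ],
  offset=[
    [0,0,0],
    [0,0,0],
    [-0.03,0,0],
    [-0.07,0,0],
    [-0.1,0,0],
  ],
  hand=[0.5,0.5,0.5,0.5,0.5],
)

```text
time: 7.1
eef_pos: [0.583, 0.0664, 0.246]
tool_rot: [0.531, -0.467, -0.528, -0.47]
contact_force: [1.0, -0.3, 1.6]
width: 0.0427
```

>>> apply_moves(
  turn=[
    [0,0,0],
    [0,0,0],
    [0,0,0],
    [0,0,0],
  ],
  offset=[
    [0,-0.01,-0.04],
    [0,-0.02,-0.08],
    [0,-0.02,-0.08],
    [0,-0.02,-0.08],
  ],
  hand=[0.5,0.5,0.5,0.5],
)

```text
time: 7.43
eef_pos: [0.6124, -0.0122, 0.2427]
tool_rot: [0.53, -0.469, -0.528, -0.47]
contact_force: [0.0, -0.1, 0.4]
width: 0.0428
```

```bash
python3 - <<'E'
from h import *
s=status.state();print(s["time"],s["eef_pos"],s["width"],s["contact_force"])
p=viewer.read_camera("wrist");save(p,"w4.png")
W=pts(p);L=np.stack([(W-ORG)@EX,(W-ORG)@EY,W[...,2]],-1)
m=(L[...,1]>.115)&(L[...,1]<.165)&(L[...,2]>.12)&(L[...,2]<.2)&(abs(L[...,0])<.08)
t=L[m]
for a in (.13,.14,.15,.16):
    k=abs(t[:,1]-a)<.004
    if k.sum(): print(a,k.sum(),t[k].mean(0).round(4),t[k][:,0].min().round(4),t[k][:,0].max().round(4),t[k][:,2].max().round(4))
f=p["frame"];hsv=cv2.cvtColor(f,cv2.COLOR_RGB2HSV)
red=((hsv[...,0]<8)|(hsv[...,0]>172))&(hsv[...,1]>140)
sh=(L[...,1]>.03)&(L[...,1]<.052)&(L[...,2]>.09)&(L[...,2]<.14)&(abs(L[...,0])<.03)
q=L[sh];print("shaft",len(q),np.percentile(q,[2,50,98],axis=0).round(4))
q=L[sh&red];print("red",len(q),q.mean(0))
k=sh&(abs(L[...,0]-np.median(L[sh&red][:,0]))<.008);q=L[k];A_=np.c_[q[:,0],q[:,1],np.ones(len(q))];print("flat slope",np.linalg.lstsq(A_,q[:,2],rcond=None)[0])
b=(L[...,2]>.154)&(L[...,2]<.162)&(np.hypot(L[...,0],L[...,1]-.01)<.03)
q=L[b].copy();print("boss",len(q),cv2.minEnclosingCircle(q[:,:2].astype(np.float32)),np.median(q[:,2]))
np.savez("w4.npz",L=L,f=f,W=W,T=s["tool_rot"])
u=proj(p,M(0,.01,.158))[0].astype(int);print(u)
save(p,"w4z.png",(u[0]-40,max(0,u[1]-40),u[0]+40,u[1]+40),7)
E
```

```text
7.4333 [ 0.61244498 -0.01222998  0.24273675] 0.04280934283299059 [ 0.01507247 -0.13577082  0.3679429 ]
0.13 121 [0.0387 0.13   0.1692] 0.0314 0.045 0.1723
0.14 112 [0.0389 0.1401 0.1693] 0.0322 0.0449 0.1721
0.15 115 [0.0389 0.15   0.1693] 0.0318 0.0455 0.1718
0.16 116 [0.0391 0.1599 0.1691] 0.0315 0.0455 0.1718
shaft 639 [[-0.012   0.0308  0.1123]
 [ 0.0039  0.0415  0.1214]
 [ 0.0154  0.0516  0.1231]]
red 102 [0.0009506  0.04204369 0.12211362]
flat slope [-0.01335328  0.00307565  0.12172079]
boss 1455 ((0.0006831852369941771, 0.009411986917257309), 0.018409855663776398) 0.1583738084130397
[392 150]
```

View pics/w4.png

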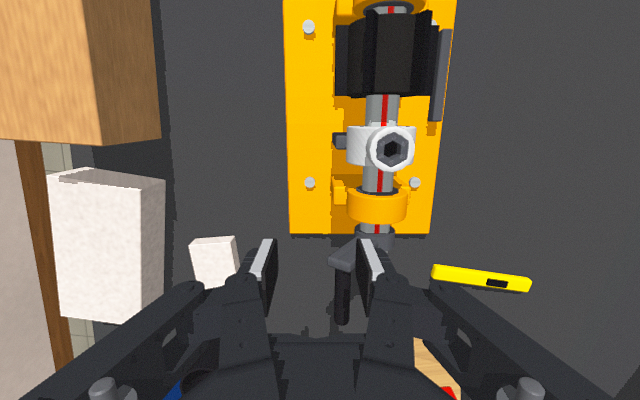

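View pics/w4z.png

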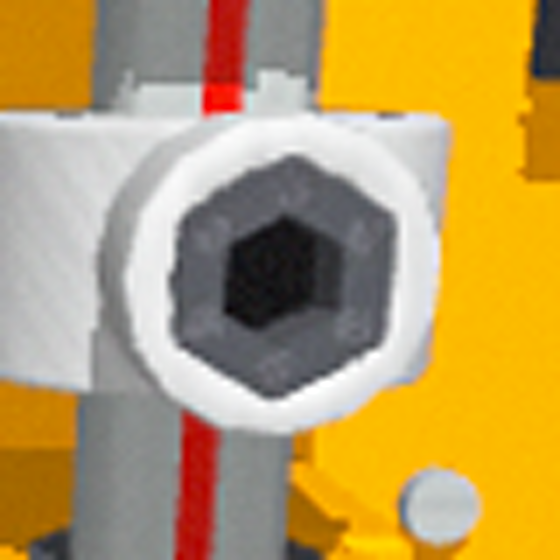

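```bash
python3 - <<'E'
from h import *
p=viewer.read_camera("wrist")
K=p["camera_matrix"];Rm=R.from_quat(p["orientation"]).as_matrix();e=np.array(p["eye"])
print(status.state()["eef_pos"], R.from_quat(p["orientation"]).as_rotvec(),e)
# rectify: top view of plane z=.158, world axes, 0.1mm/px? 48mm
n=600;S=.048/n
C=BOSS[:2]
g=np.arange(n)
X,Y=np.meshgrid(C[0]-.024+g*S, C[1]+.024-g*S)   # right=+x world, up=+y
def rect(z):
    uv=proj(p,np.stack([X.ravel(),Y.ravel(),np.full(X.size,z)],-1)).astype(np.float32).reshape(n,n,2)
    return cv2.remap(p["frame"][:,:,::-1].copy(),uv[...,0],uv[...,1],cv2.INTER_CUBIC)
cv2.imwrite("pics/rect.png",rect(.158))
E
```

```text
[ 0.61161951 -0.01033873  0.24247107] [-0.02118592  0.43211715 -2.99169415] [ 0.62007353 -0.08231828  0.38574591]
```

View pics/rect.png

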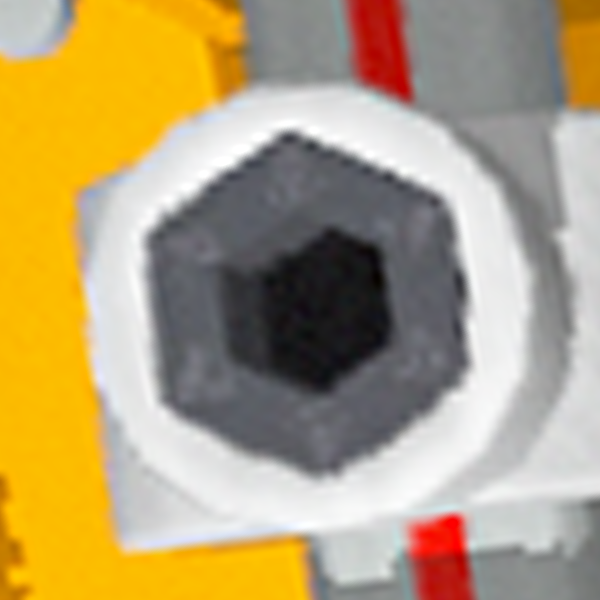

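```bash
python3 - <<'E'
from h import *
goto([.420,.2563,.22],Rdown(np.deg2rad(282)))
E
```

```text
offset [0.0221 0.1581 0.2878] turn [-95.07  -0.12   0.11] | rows: 7.892537739820764 13.278161112284852
```

>>> apply_moves(
  turn=[
    [-7,0,0],
    [-14,0,0],
    [-21,0,0],
    [-28,0,0],
    [-35,0,0],
  ],
  offset=[
    [0.002,0.018,0.033],
    [0.004,0.036,0.066],
    [0.006,0.054,0.099],
    [0.008,0.072,0.132],
    [0.01,0.09,0.165],
  ],
  hand=[0.6,0.6,0.6,0.6,0.6],
)

```text
time: 7.95
eef_pos: [0.5003, 0.1447, 0.2323]
tool_rot: [0.647, -0.285, -0.646, -0.286]
contact_force: [-0.1, 1.4, 0.2]
width: 0.0512
```

```bash
python3 - <<'E'
from h import *
goto([.420,.2563,.22],Rdown(np.deg2rad(282)))
E
```

```text
offset [ 0.0122 -0.0159  0.1366] turn [-59.61  -0.1    0.09] | rows: 3.310432835712456 8.326010284362091
```

>>> apply_moves(
  turn=[
    [-7,0,0],
    [-14,0,0],
    [-21,0,0],
    [-28,0,0],
    [-35,0,0],
  ],
  offset=[
    [0.003,-0.004,0.034],
    [0.006,-0.008,0.068],
    [0.009,-0.012,0.102],
    [0.012,-0.016,0.137],
    [0.012,-0.016,0.137],
  ],
  hand=[0.6,0.6,0.6,0.6,0.6],
)

```text
time: 8.37
eef_pos: [0.4186, 0.2598, 0.2198]
tool_rot: [-0.703, 0.075, 0.703, 0.077]
contact_force: [0.2, 0.1, -0.6]
width: 0.0512
```

>>> apply_moves(
  turn=[
    [-7,0,0],
    [-14,0,0],
    [-21,0,0],
    [-24.5,0,0],
    [-24.5,0,0],
  ],
  offset=[
    [0,0,0],
    [0,0,0],
    [0,0,0],
    [0,0,0],
    [0,0,0],
  ],
  hand=[0.6,0.6,0.6,0.6,0.6],
)

```text
time: 8.78
eef_pos: [0.4215, 0.2561, 0.2203]
tool_rot: [0.704, 0.072, -0.703, 0.072]
contact_force: [0.6, 0.1, -0.0]
width: 0.0513
```

```bash
python3 - <<'E'
from h import *
p=viewer.read_camera("wrist");save(p,"w5.png");s=status.state();print(s["time"],s["eef_pos"],s["qpos"])
W=pts(p);f=p["frame"];hsv=cv2.cvtColor(f,cv2.COLOR_RGB2HSV);H,S=hsv[...,0],hsv[...,1]
m=((H<6)|(H>174))&(S>150)&(W[...,2]>.115)&(W[...,2]<.13)&(abs(W[...,0]-.42)<.06)&(abs(W[...,1]-.256)<.06)
q=W[m];print(m.sum(),np.median(q[:,2]),cv2.minAreaRect(q[:,:2].astype(np.float32)),q.mean(0))
goto([.420,.2563,.091],Rdown(np.deg2rad(282)),s)
E
```

```text
8.8333 [0.42160227 0.25597633 0.22019248] [ 8.64222357e-01  1.45147838e-01 -5.87730356e-02  2.22215381e-04
 -1.36523226e+00  9.06693452e-01]
913 0.12406146694343909 ((0.42091041803359985, 0.25624409317970276), (0.04900289326906204, 0.015168353915214539), 11.299294471740723) [0.42221078 0.25677451 0.12380731]
offset [ 0.1292 -0.0005  0.0017] turn [-0.53 -0.08  0.05] | rows: 3.098389001369147 0.07539511876922643
```

View pics/w5.png

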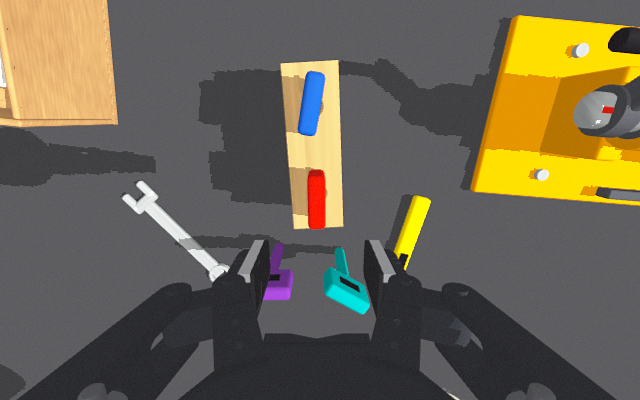

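>>> apply_moves(
  turn=[
    [0,0,0],
    [0,0,0],
    [0,0,0],
    [0,0,0],
    [0,0,0],
  ],
  offset=[
    [0.03,-0.0005,0.0007],
    [0.065,-0.0005,0.0007],
    [0.1,-0.0005,0.0007],
    [0.129,-0.0005,0.0007],
    [0.129,-0.0005,0.0007],
  ],
  hand=[0.5,0.5,0.5,0.5,0.5],
  force=60,
)

```text
time: 9.25
eef_pos: [0.4176, 0.2532, 0.0853]
tool_rot: [-0.701, -0.068, 0.707, -0.072]
contact_force: [-1.3, -0.6, -1.5]
width: 0.0428
```

>>> apply_moves(
  turn=[
    [0,0,0],
    [0,0,0],
    [0,0,0],
    [0,0,0],
    [0,0,0],
  ],
  offset=[
    [0,0,0],
    [0,0,0],
    [0,0,0],
    [0,0,0],
    [0,0,0],
  ],
  hand=[0.5,0,0,0,0],
  force=60,
)

```text
time: 9.67
eef_pos: [0.4225, 0.2567, 0.0931]
tool_rot: [0.705, 0.072, -0.702, 0.07]
contact_force: [-1.3, 0.3, 7.2]
width: 0.0151
```

```bash
python3 - <<'E'
from h import *
s=status.state();print(s["time"],s["eef_pos"],s["width"],s["contact_force"],s["wrist_torque"])
print(R.from_quat(s["tool_rot"]).as_matrix().round(4))
E
```

```text
9.6667 [0.42252219 0.25671657 0.09312989] 0.015146344409472847 [-1.3045621   0.34072914  7.17918262] [0.0009906  0.43274172 0.06862323]
[[ 0.0039  0.199  -0.98  ]
 [ 0.0032 -0.98   -0.1989]
 [-1.     -0.0024 -0.0045]]
```

>>> apply_moves(
  turn=[
    [0,0,0],
    [0,0,0],
    [0,0,0],
    [0,0,0],
    [0,0,0],
  ],
  offset=[
    [-0.015,0,0],
    [-0.045,0,0],
    [-0.08,0,0],
    [-0.12,0,0],
    [-0.16,0,0],
  ],
  hand=[0,0,0,0,0],
)

```text
time: 10.08
eef_pos: [0.4205, 0.2551, 0.2528]
tool_rot: [-0.704, -0.071, 0.704, -0.07]
contact_force: [1.6, 1.1, -1.6]
width: 0.0149
```

>>> apply_moves(
  turn=[
    [0,0,0],
    [0,0,0],
    [0,0,0],
    [0,0,0],
  ],
  offset=[
    [-0.02,0,0],
    [-0.02,0,0],
    [-0.02,0,0],
    [-0.02,0,0],
  ],
  hand=[0,0,0,0],
)

```text
time: 10.42
eef_pos: [0.4204, 0.2553, 0.2697]
tool_rot: [-0.703, -0.07, 0.704, -0.071]
contact_force: [0.7, 0.0, -2.3]
width: 0.015
```

```bash
python3 - <<'E'
from h import *
s=status.state();print(s["time"],s["eef_pos"],s["width"],s["contact_force"],s["wrist_torque"])
print(R.from_quat(s["tool_rot"]).as_matrix().round(4))
for n in ["wrist","scene"]:
    p=viewer.read_camera(n);save(p,"k1"+n+".png");np.savez("k1"+n+".npz",W=pts(p),f=p["frame"])
E
```

```text
10.4167 [0.42043263 0.25525968 0.26970372] 0.015049854786014389 [ 0.7159949   0.04486968 -2.26463595] [-0.02523992  0.04004315 -0.0040793 ]
[[-1.700e-03  1.984e-01 -9.801e-01]
 [-3.000e-04 -9.801e-01 -1.984e-01]
 [-1.000e+00 -0.000e+00  1.700e-03]]
```

View pics/k1wrist.png

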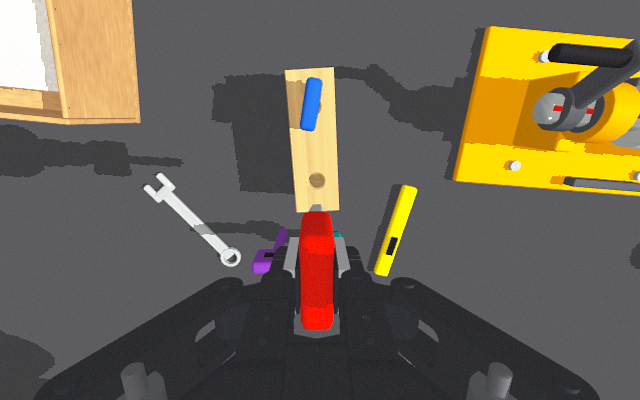

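View pics/k1scene.png

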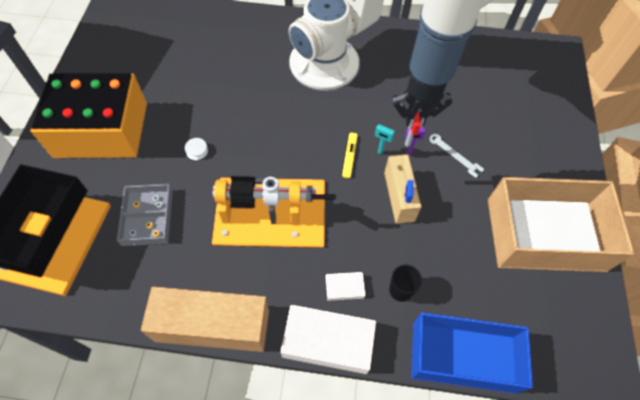

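```bash
python3 - <<'E'
from h import *
s=status.state();T=R.from_quat(s["tool_rot"]).as_matrix();t=s["eef_pos"]
for n in ["wrist","scene"]:
    d=np.load("k1"+n+".npz");W=d["W"];f=d["f"];hsv=cv2.cvtColor(f,cv2.COLOR_RGB2HSV);H,S=hsv[...,0],hsv[...,1]
    L=(W-t)@T
    m=((H<6)|(H>174))&(S>150)&(abs(L)<.08).all(-1)
    q=L[m];print(n,m.sum(),np.percentile(q,[1,50,99],axis=0).round(4))
    top=q[q[:,0]<np.percentile(q[:,0],2)+.006];r=cv2.minAreaRect(top[:,1:].astype(np.float32));print("top rect (tool y,z)",r)
    # side faces along tool x: how z-min/z-max edges shift w/ x (tilt)
    # blade: gray points under tip
    b=(L[...,0]>.012)&(L[...,0]<.095)&(abs(L[...,1])<.015)&(abs(L[...,2])<.025)
    q=L[b];print("blade",b.sum()); 
    for a in np.arange(.015,.095,.01):
        k=abs(q[:,0]-a)<.005
        if k.sum()>2: print(a.round(3),k.sum(),q[k].mean(0).round(4),q[k].min(0).round(4),q[k].max(0).round(4))
E
```

```text
wrist 3857 [[-0.0331 -0.0079 -0.023 ]
 [-0.0313 -0.0005 -0.0065]
 [ 0.0011  0.0073  0.0246]]
top rect (tool y,z) ((-0.0001778053119778633, 0.0015374384820461273), (0.0496191531419754, 0.015890227630734444), 89.29634857177734)
blade 87
0.065 35 [ 0.0662 -0.0004 -0.0034] [ 0.0626 -0.0047 -0.0038] [ 0.07    0.004  -0.0019]
0.075 50 [ 0.0752 -0.0002 -0.0026] [ 0.0706 -0.0066 -0.0038] [0.0798 0.0058 0.0012]
scene 135 [[-0.0675 -0.0077 -0.024 ]
 [-0.0288  0.0023 -0.0151]
 [ 0.0032  0.0116  0.0104]]
top rect (tool y,z) ((0.010019155219197273, -0.0153941810131073), (0.003015817143023014, 0.005629168823361397), 7.572315692901611)
blade 79
0.015 4 [ 0.0157  0.0052 -0.0011] [ 0.0128  0.0039 -0.0033] [0.0177 0.0061 0.0018]
0.025 8 [ 0.0257  0.0039 -0.0011] [ 0.0242  0.0004 -0.0064] [0.0281 0.0066 0.0024]
0.035 13 [ 0.0356  0.0021 -0.0013] [ 0.0316 -0.0038 -0.0045] [0.0388 0.0065 0.0018]
0.045 15 [ 0.046   0.0006 -0.0016] [ 0.0414 -0.0068 -0.004 ] [0.05   0.0055 0.0027]
0.055 12 [ 0.0561  0.001  -0.001 ] [ 0.0509 -0.0068 -0.0047] [0.06   0.0068 0.0018]
0.065 12 [ 0.0648  0.0014 -0.0015] [ 0.0607 -0.0062 -0.0054] [0.0699 0.0059 0.0036]
0.075 11 [ 0.0748  0.0014 -0.0008] [ 0.07   -0.0034 -0.0038] [0.0796 0.0051 0.0038]
0.085 4 [0.0816 0.0012 0.0007] [ 0.08   -0.004  -0.0014] [0.0836 0.0059 0.0041]
```

```bash
python3 - <<'E'
from h import *
goto([.5602,-.0658,.275],Rdown(np.deg2rad(276.3)))
E
```

```text
offset [-0.0057  0.3422 -0.0733] turn [ 5.15  0.15 -0.08] | rows: 8.393310092953849 0.7191872092054606
```

>>> apply_moves(
  turn=[
    [1,0.15,0],
    [2,0.15,0],
    [3,0.15,0],
    [4,0.15,0],
    [5.1,0.15,0],
  ],
  offset=[
    [-0.006,0.03,-0.006],
    [-0.006,0.065,-0.014],
    [-0.006,0.1,-0.0214],
    [-0.006,0.14,-0.03],
    [-0.006,0.18,-0.0386],
  ],
  hand=[0,0,0,0,0],
)

```text
time: 10.93
eef_pos: [0.4945, 0.0851, 0.2755]
tool_rot: [0.706, 0.039, -0.706, 0.039]
contact_force: [-0.1, 1.6, -2.0]
width: 0.0149
```

```bash
python3 - <<'E'
from h import *
goto([.5602,-.0658,.275],Rdown(np.deg2rad(276.3)))
E
```

```text
offset [ 0.0006  0.1573 -0.0485] turn [ 0.07 -0.03 -0.02] | rows: 3.9468912184635725 0.011138665603830533
```

>>> apply_moves(
  turn=[
    [0,0,0],
    [0,0,0],
    [0,0,0],
    [0,0,0],
    [0,0,0],
  ],
  offset=[
    [0,0.038,-0.012],
    [0,0.076,-0.024],
    [0,0.114,-0.036],
    [0,0.14,-0.043],
    [0,0.158,-0.0487],
  ],
  hand=[0,0,0,0,0],
)

```text
time: 11.35
eef_pos: [0.5606, -0.0678, 0.2749]
tool_rot: [-0.706, -0.038, 0.706, -0.038]
contact_force: [-0.1, 1.5, -1.5]
width: 0.0151
```

>>> apply_moves(
  turn=[
    [0,0,0],
    [0,0,0],
    [0,0,0],
  ],
  offset=[
    [0.01,0,0],
    [0.02,0,0],
    [0.02,0,0],
  ],
  hand=[0,0,0],
)

```text
time: 11.6
eef_pos: [0.559, -0.0643, 0.2528]
tool_rot: [-0.705, -0.04, 0.707, -0.039]
contact_force: [-0.7, -0.3, -1.8]
width: 0.0154
```

```bash
python3 - <<'E'
from h import *
s=status.state();print(s["time"],s["eef_pos"],s["width"],s["contact_force"],s["wrist_torque"],s["qpos"])
T=R.from_quat(s["tool_rot"]).as_matrix();t=s["eef_pos"];print(T.round(4))
for n in ["wrist","scene","top"]:
    p=viewer.read_camera(n);save(p,"k2"+n+".png");W=pts(p);np.savez("k2"+n+".npz",W=W,f=p["frame"],T=T,t=t)
    tip=t+T@np.array([.083,0,.0017]);u=proj(p,tip)[0];v=proj(p,[.5585,-.066,.158])[0];print(n,u,v)
    c=[int(v[0])-30,int(v[1])-40,int(v[0])+30,int(v[1])+30]
    if n!="wrist": save(p,"k2"+n+"z.png",c,8)
    else: save(p,"k2"+n+"z.png",(int(v[0])-60,int(v[1])-60,int(v[0])+60,int(v[1])+60),5)
E
```

```text
11.6 [ 0.55897736 -0.06430224  0.25284608] 0.015421970486526153 [-0.72582254 -0.3110277  -1.82333887] [0.03171008 0.11553206 0.00535212] [ 0.16224113  0.27867647  0.19476698 -0.00180131 -1.49062216  1.5193388 ]
[[-0.004   0.1104 -0.9939]
 [ 0.0012 -0.9939 -0.1104]
 [-1.     -0.0016  0.0038]]
wrist [316.59952747 208.5304081 ] [318.62011077 202.84739474]
scene [270.87750237 180.35450573] [270.42892601 183.30576974]
top [346.8390345  181.91243622] [347.09306865 181.75111117]
```

View pics/k2wristz.png

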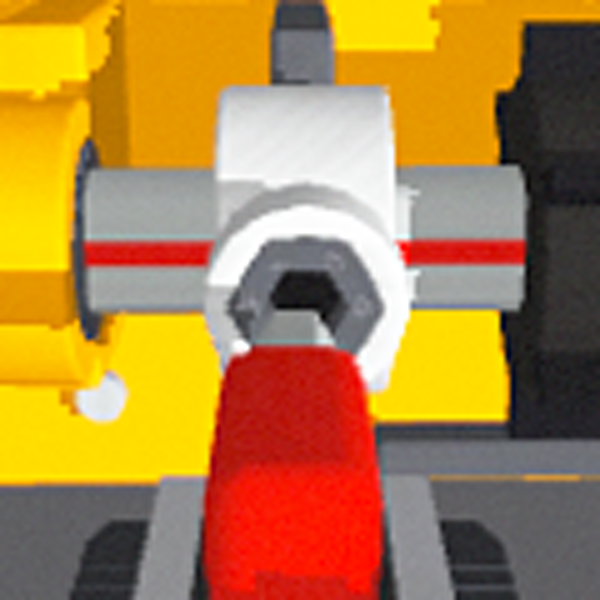

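View pics/k2scenez.png

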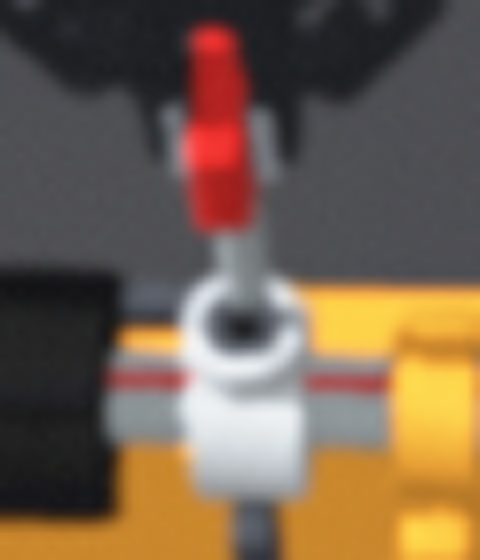

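>>> apply_moves(
  turn=[
    [0,0,0],
    [0,0,0],
    [0,0,0],
  ],
  offset=[
    [0,0,0],
    [0,0,0],
    [0,0,0],
  ],
  hand=[0,0,0],
)

```text
time: 12.0
eef_pos: [0.5607, -0.0645, 0.2572]
tool_rot: [0.707, 0.04, -0.705, 0.039]
contact_force: [-1.0, -0.3, -1.4]
width: 0.0154
```

```bash
cat > k.py <<'E'
from h import *
def rel(tag):
    s=status.state();print(s["time"],s["eef_pos"],s["width"],s["contact_force"])
    T=R.from_quat(s["tool_rot"]).as_matrix();t=s["eef_pos"]
    p=viewer.read_camera("wrist");W=pts(p);L=(W-t)@T
    b=(W[...,2]>.1555)&(W[...,2]<.161)&(np.hypot(W[...,0]-.5585,W[...,1]+.066)<.028)
    q=L[b][:,1:].astype(np.float32);
    # circle fit on outer edge: use far half hull points
    hull=cv2.convexHull(q)[:,0]
    from scipy.optimize import least_squares
    f=least_squares(lambda c:np.hypot(hull[:,0]-c[0],hull[:,1]-c[1])-.0185,[0,0],loss="soft_l1",f_scale=.0005)
    print("boss in tool y,z",f.x.round(4),"resid",np.abs(f.fun).mean().round(5),"n",b.sum())
    k=(L[...,0]>.015)&(L[...,0]<.085)&(abs(L[...,1])<.012)&(abs(L[...,2])<.02)&(W[...,2]>.163)
    q=L[k];print("blade n",len(q))
    for a in np.arange(.05,.09,.005):
        j=abs(q[:,0]-a)<.0025
        if j.sum()>3: print(a.round(3),j.sum(),"y mid",((q[j][:,1].min()+q[j][:,1].max())/2).round(4),"w",(np.ptp(q[j][:,1])).round(4),"zface",np.percentile(q[j][:,2],10).round(4))
    save(p,tag+".png")
    v=proj(p,[.5585,-.066,.158])[0].astype(int);save(p,tag+"z.png",(v[0]-60,v[1]-60,v[0]+60,v[1]+60),5)
    return p
E
python3 -c "
from k import *
rel('k3')"
```

```text
12.0 [ 0.56074443 -0.06447119  0.25720116] 0.015355475047212689 [-1.00567829 -0.31089644 -1.39917259]
boss in tool y,z [0.0013 0.0028] resid 0.00027 n 783
blade n 87
0.065 22 y mid 0.0003 w 0.0078 zface -0.0038
0.07 21 y mid 0.0003 w 0.0096 zface -0.0037
0.075 23 y mid -0.0001 w 0.0106 zface -0.0035
0.08 21 y mid -0.0001 w 0.0124 zface -0.0034
```

View pics/k3z.png

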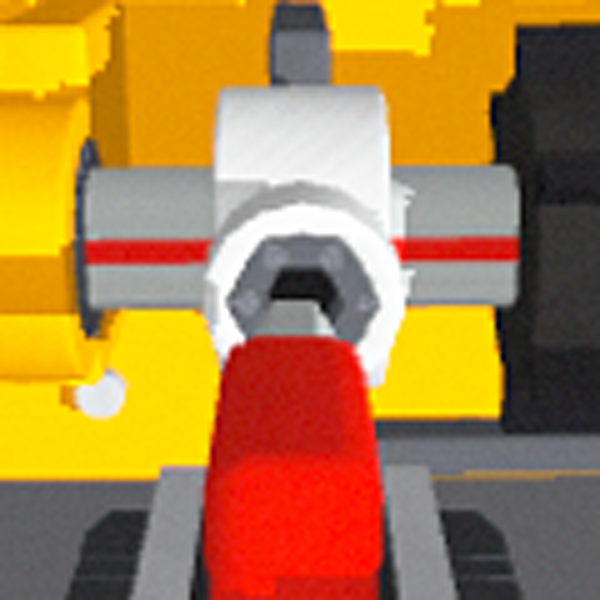

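>>> apply_moves(
  turn=[
    [0,0,0],
    [0,0,0],
    [0,0,0],
    [0,0,0],
  ],
  offset=[
    [0.004,0.0012,0.0007],
    [0.01,0.0012,0.0007],
    [0.015,0.0012,0.0007],
    [0.015,0.0012,0.0007],
  ],
  hand=[0,0,0,0],
)

```text
time: 12.38
eef_pos: [0.5596, -0.066, 0.2399]
tool_rot: [0.706, 0.039, -0.706, 0.039]
contact_force: [-0.7, 1.5, -2.4]
width: 0.015
```

>>> apply_moves(
  turn=[
    [0,0,0],
    [0,0,0],
    [0,0,0],
    [0,0,0],
  ],
  offset=[
    [0.002,0,0],
    [0.004,0,0],
    [0.004,0,0],
    [0.004,0,0],
  ],
  hand=[0,0,0,0],
)

```text
time: 12.72
eef_pos: [0.5601, -0.0662, 0.2376]
tool_rot: [0.707, 0.039, -0.705, 0.039]
contact_force: [0.1, 0.1, -1.7]
width: 0.0154
```

```bash
python3 -c "
from k import *
rel('k4')"
```

```text
12.7167 [ 0.56012143 -0.06619532  0.23764986] 0.015388385236210977 [ 0.12092207  0.07922092 -1.72931554]
boss in tool y,z [-0.0002  0.0016] resid 0.00035 n 876
blade n 56
0.065 19 y mid -0.0001 w 0.007 zface -0.0036
0.07 23 y mid -0.0001 w 0.0088 zface -0.0036
0.075 13 y mid -0.0001 w 0.0104 zface -0.0034
```

View pics/k4z.png

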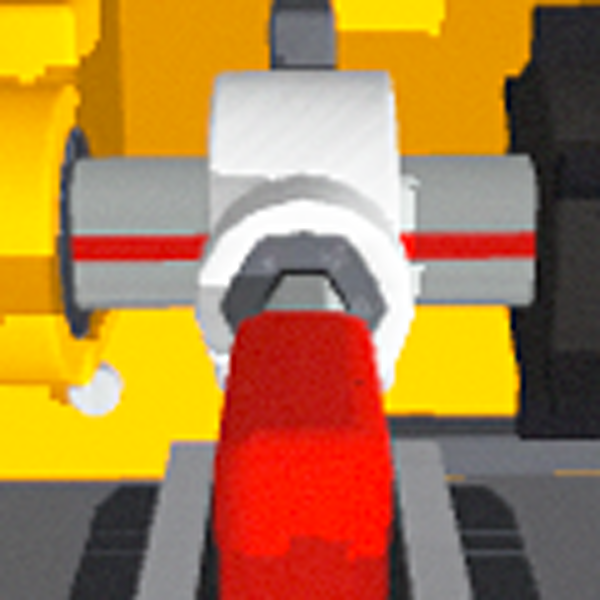

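>>> apply_moves(
  turn=[
    [0,0,0],
    [0,0,0],
    [0,0,0],
  ],
  offset=[
    [0.002,0,0],
    [0.003,0,0],
    [0.003,0,0],
  ],
  hand=[0,0,0],
)

```text
time: 13.02
eef_pos: [0.5602, -0.0661, 0.2345]
tool_rot: [0.707, 0.039, -0.705, 0.039]
contact_force: [0.3, 0.6, -1.6]
width: 0.0156
```

>>> apply_moves(
  turn=[
    [0,0,0],
    [0,0,0],
    [0,0,0],
  ],
  offset=[
    [0.001,0,0],
    [0.002,0,0],
    [0.002,0,0],
  ],
  hand=[0,0,0],
)

```text
time: 13.27
eef_pos: [0.5604, -0.0661, 0.2326]
tool_rot: [0.707, 0.039, -0.705, 0.039]
contact_force: [0.6, 0.2, -0.5]
width: 0.0149
```

>>> apply_moves(
  turn=[
    [0,0,0],
    [0,0,0],
    [0,0,0],
  ],
  offset=[
    [0.001,0,0],
    [0.002,0,0],
    [0.002,0,0],
  ],
  hand=[0,0,0],
)

```text
time: 13.52
eef_pos: [0.5604, -0.066, 0.2306]
tool_rot: [0.707, 0.039, -0.705, 0.039]
contact_force: [2.0, 0.9, -2.0]
width: 0.0149
```

>>> apply_moves(
  turn=[
    [0,0,0],
    [0,0,0],
    [0,0,0],
  ],
  offset=[
    [0.001,0,0],
    [0.002,0,0],
    [0.002,0,0],
  ],
  hand=[0,0,0],
)

```text
time: 13.77
eef_pos: [0.5606, -0.0662, 0.23]
tool_rot: [0.708, 0.039, -0.704, 0.039]
contact_force: [0.0, 2.2, 4.5]
width: 0.0152
```

>>> apply_moves(
  turn=[
    [4,0,0],
    [8,0,0],
    [12,0,0],
    [16,0,0],
    [16,0,0],
  ],
  offset=[
    [0.0005,0.0001,0],
    [0.0005,0.0002,0],
    [0.0005,0.0004,0],
    [0.0005,0.0005,0.0001],
    [0.0005,0.0005,0.0001],
  ],
  hand=[0,0,0,0,0],
)

```text
time: 14.18
eef_pos: [0.5609, -0.0668, 0.23]
tool_rot: [0.707, -0.06, -0.702, -0.061]
contact_force: [0.7, 1.2, 5.1]
width: 0.0153
```

```bash
cat > t.py <<'E'
from h import *
s=status.state();T=R.from_quat(s["tool_rot"]).as_matrix()
print(s["time"],s["eef_pos"].round(4),"w",round(s["width"],4),"F",s["contact_force"].round(1),"M",s["wrist_torque"].round(3),"yaw",np.degrees(np.arctan2(T[1,1],T[0,1])).round(2)%360,"tilt",T[:,0].round(4),"eff6",s["effort"][5].round(3))
E
python3 t.py
```

```text
14.1833 [ 0.5609 -0.0668  0.23  ] w 0.0153 F [0.7 1.2 5.1] M [ 0.517 -0.086  0.077] yaw 260.17 tilt [ 6.e-03 -1.e-04 -1.e+00] eff6 -0.966
```

>>> apply_moves(
  turn=[
    [4,0,0],
    [8,0,0],
    [12,0,0],
    [16,0,0],
    [16,0,0],
  ],
  offset=[
    [0,0.0001,0],
    [0,0.0002,0],
    [0,0.0004,0],
    [0,0.0005,0.0001],
    [0,0.0005,0.0001],
  ],
  hand=[0,0,0,0,0],
)

```text
time: 14.6
eef_pos: [0.5606, -0.0675, 0.23]
tool_rot: [0.691, -0.158, -0.687, -0.158]
contact_force: [0.2, 1.3, 5.7]
width: 0.0153
```

```bash
python3 t.py
```

```text
14.6 [ 0.5606 -0.0675  0.23  ] w 0.0153 F [0.2 1.3 5.7] M [ 0.275 -0.133  0.04 ] yaw 244.17000000000002 tilt [ 5.9e-03 -4.0e-04 -1.0e+00] eff6 -0.965
```

>>> apply_moves(
  turn=[
    [2,0,0],
    [4,0,0],
    [6,0,0],
    [6,0,0],
  ],
  offset=[
    [0,0.0001,0],
    [0,0.0001,0],
    [0,0.0002,0],
    [0,0.0002,0],
  ],
  hand=[0,0,0,0],
)

```text
time: 14.93
eef_pos: [0.5605, -0.0677, 0.23]
tool_rot: [0.682, -0.193, -0.678, -0.194]
contact_force: [-0.6, 0.7, 6.0]
width: 0.0151
```

```bash
python3 t.py
```

```text
14.9333 [ 0.5605 -0.0677  0.23  ] w 0.0151 F [-0.6  0.7  6. ] M [ 0.231 -0.099  0.047] yaw 238.26999999999998 tilt [ 5.8e-03 -5.0e-04 -1.0e+00] eff6 -0.539
```

>>> apply_moves(
  turn=[
    [1.5,0,0],
    [3,0,0],
    [4,0,0],
    [4,0,0],
  ],
  offset=[
    [0,0.0001,0],
    [0,0.0001,0],
    [0,0.0001,0],
    [0,0.0001,0],
  ],
  hand=[0,0,0,0],
)

```text
time: 15.27
eef_pos: [0.5604, -0.0678, 0.23]
tool_rot: [0.675, -0.216, -0.671, -0.217]
contact_force: [0.4, 0.1, 6.1]
width: 0.0154
```

```bash
python3 t.py
```

```text
15.2667 [ 0.5604 -0.0678  0.23  ] w 0.0154 F [0.4 0.1 6.1] M [ 0.138 -0.051  0.158] yaw 234.32999999999998 tilt [ 5.7e-03 -6.0e-04 -1.0e+00] eff6 -0.349
```

>>> apply_moves(
  turn=[
    [1,0,0],
    [2,0,0],
    [2,0,0],
  ],
  offset=[
    [0,0,0],
    [0,0.0001,0],
    [0,0.0001,0],
  ],
  hand=[0,0,0],
)

```text
time: 15.52
eef_pos: [0.5604, -0.0679, 0.23]
tool_rot: [0.671, -0.228, -0.667, -0.229]
contact_force: [-0.4, -0.2, 5.8]
width: 0.015
```

```bash
python3 t.py
```

```text
15.5167 [ 0.5604 -0.0679  0.23  ] w 0.015 F [-0.4 -0.2  5.8] M [ 0.23  -0.099  0.083] yaw 232.32999999999998 tilt [ 5.7e-03 -6.0e-04 -1.0e+00] eff6 -0.326
```

>>> apply_moves(
  turn=[
    [1,0,0],
    [2,0,0],
    [3,0,0],
    [3,0,0],
  ],
  offset=[
    [0,0,0],
    [0,0.0001,0],
    [0,0.0001,0],
    [0,0.0001,0],
  ],
  hand=[0,0,0,0],
)

```text
time: 15.85
eef_pos: [0.5603, -0.068, 0.23]
tool_rot: [0.665, -0.245, -0.661, -0.246]
contact_force: [0.0, 0.5, 5.9]
width: 0.0149
```

```bash
python3 t.py
```

```text
15.85 [ 0.5603 -0.068   0.23  ] w 0.0149 F [0.  0.5 5.9] M [ 0.116 -0.055  0.096] yaw 229.33 tilt [ 5.7e-03 -6.0e-04 -1.0e+00] eff6 -0.329
```

>>> apply_moves(
  turn=[
    [1,0,0],
    [2,0,0],
    [3,0,0],
    [3,0,0],
  ],
  offset=[
    [0,0,0],
    [0,0.0001,0],
    [0,0.0001,0],
    [0,0.0001,0],
  ],
  hand=[0,0,0,0],
)

```text
time: 16.18
eef_pos: [0.5602, -0.0681, 0.23]
tool_rot: [0.658, -0.262, -0.654, -0.264]
contact_force: [0.9, 0.3, 6.3]
width: 0.0154
```

```bash
python3 t.py
```

```text
16.1833 [ 0.5602 -0.0681  0.23  ] w 0.0154 F [0.9 0.3 6.3] M [ 0.133 -0.033  0.095] yaw 226.33 tilt [ 5.6e-03 -7.0e-04 -1.0e+00] eff6 -0.329
```

>>> apply_moves(
  turn=[
    [1,0,0],
    [2,0,0],
    [3,0,0],
    [3,0,0],
  ],
  offset=[
    [0,0,0],
    [0,0.0001,0],
    [0,0.0001,0],
    [0,0.0001,0],
  ],
  hand=[0,0,0,0],
)

```text
time: 16.52
eef_pos: [0.5601, -0.0682, 0.23]
tool_rot: [0.651, -0.28, -0.647, -0.281]
contact_force: [-0.1, 0.3, 6.6]
width: 0.0148
```

```bash
python3 -c "
import t
from k import *
rel('k5')"
```

```text
16.5167 [ 0.5601 -0.0682  0.23  ] w 0.0148 F [-0.1  0.3  6.6] M [ 0.118 -0.005  0.094] yaw 223.33 tilt [ 5.5e-03 -7.0e-04 -1.0e+00] eff6 -0.341
16.5167 [ 0.56010926 -0.06820693  0.22996959] 0.01480332649163661 [-0.14925334  0.27600275  6.58045293]
boss in tool y,z [0.0001 0.0028] resid 0.00033 n 857
blade n 18
0.065 18 y mid 0.0001 w 0.007 zface -0.0034
```

View pics/k5z.png

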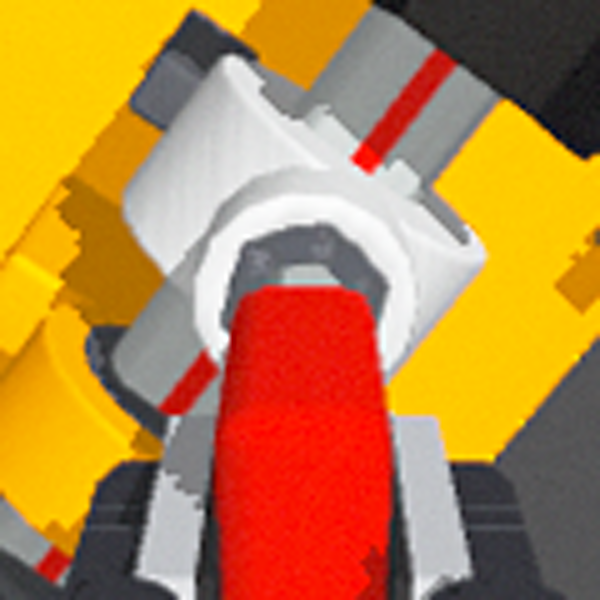

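>>> apply_moves(
  turn=[
    [1,0,0],
    [2,0,0],
    [2,0,0],
  ],
  offset=[
    [0,0,0],
    [0,0.0001,0],
    [0,0.0001,0],
  ],
  hand=[0,0,0],
)

```text
time: 16.82
eef_pos: [0.5601, -0.0682, 0.23]
tool_rot: [0.646, -0.291, -0.642, -0.292]
contact_force: [-1.1, 0.4, 5.7]
width: 0.0152
```

```bash
python3 t.py
```

```text
16.8167 [ 0.5601 -0.0682  0.23  ] w 0.0152 F [-1.1  0.4  5.7] M [ 0.159 -0.029  0.254] yaw 221.35 tilt [ 5.6e-03 -7.0e-04 -1.0e+00] eff6 -0.483
```

>>> apply_moves(
  turn=[
    [1,0,0],
    [1,0,0],
    [1,0,0],
  ],
  offset=[
    [0,0,0],
    [0,0,0],
    [0,0,0],
  ],
  hand=[0,0,0],
)

```text
time: 17.07
eef_pos: [0.56, -0.0683, 0.23]
tool_rot: [0.644, -0.296, -0.64, -0.297]
contact_force: [0.1, -0.3, 4.9]
width: 0.0151
```

```bash
python3 t.py
```

```text
17.0667 [ 0.56   -0.0683  0.23  ] w 0.0151 F [ 0.1 -0.3  4.9] M [0.108 0.016 0.382] yaw 220.4 tilt [ 5.5e-03 -8.0e-04 -1.0e+00] eff6 -0.376
```

>>> apply_moves(
  turn=[
    [0.8,0,0],
    [0.8,0,0],
    [0.8,0,0],
    [0.8,0,0],
  ],
  offset=[
    [0,0,0],
    [0,0,0],
    [0,0,0],
    [0,0,0],
  ],
  hand=[0,0,0,0],
)

```text
time: 17.4
eef_pos: [0.56, -0.0683, 0.23]
tool_rot: [0.642, -0.3, -0.638, -0.302]
contact_force: [0.9, -0.3, 6.6]
width: 0.0152
```

```bash
python3 -c "
import t
from k import *
rel('k6')"; python3 t.py
```

```text
17.4 [ 0.56   -0.0683  0.23  ] w 0.0152 F [ 0.9 -0.3  6.6] M [0.014 0.032 0.422] yaw 219.62 tilt [ 5.5e-03 -9.0e-04 -1.0e+00] eff6 -0.423
17.4 [ 0.56002499 -0.06829527  0.22999996] 0.015245512142342692 [ 0.85462775 -0.27172592  6.64486896]
boss in tool y,z [0.0001 0.003 ] resid 0.0003 n 855
blade n 18
0.065 18 y mid 0.0001 w 0.0069 zface -0.0035
17.45 [ 0.56   -0.0683  0.23  ] w 0.0154 F [-0.1 -0.7  5.9] M [0.025 0.061 0.451] yaw 219.62 tilt [ 5.4e-03 -9.0e-04 -1.0e+00] eff6 -0.421
```

View pics/k6z.png

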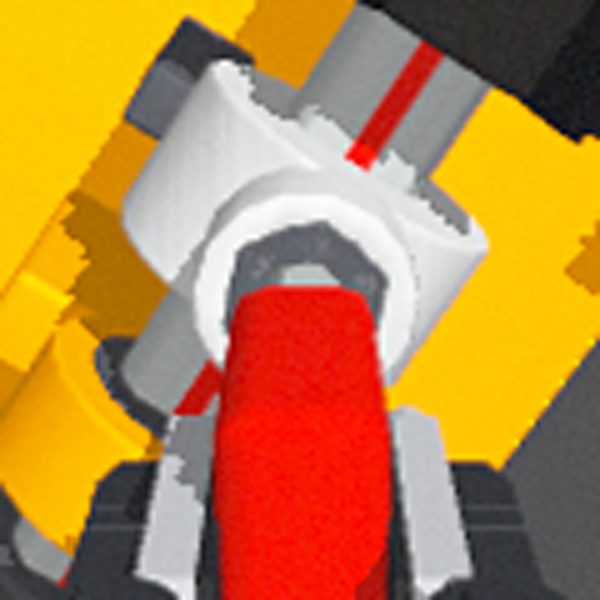

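>>> apply_moves(
  turn=[
    [-4,0,0],
    [-8,0,0],
    [-11,0,0],
    [-11,0,0],
    [-11,0,0],
  ],
  offset=[
    [0,-0.0001,0],
    [-0.001,-0.0002,0],
    [-0.002,-0.0003,0],
    [-0.006,-0.0003,0],
    [-0.012,-0.0003,0],
  ],
  hand=[0,0,0,0,0],
)

```text
time: 17.87
eef_pos: [0.5592, -0.0677, 0.2394]
tool_rot: [0.666, -0.239, -0.665, -0.239]
contact_force: [1.5, -1.0, -2.2]
width: 0.015
```

```bash
python3 t.py
```

```text
17.8667 [ 0.5592 -0.0677  0.2394] w 0.015 F [ 1.5 -1.  -2.2] M [-0.075 -0.244  0.037] yaw 230.45 tilt [ 5.e-04  3.e-04 -1.e+00] eff6 0.186
```

Out freely. I'll lift it clear and carry it back over the stand hole.

>>> apply_moves(
  turn=[
    [0,0,0],
    [0,0,0],
    [-5,0,0],
    [-10,0,0],
    [-10,0,0],
  ],
  offset=[
    [-0.01,0,0],
    [-0.025,0,0],
    [-0.04,0,0],
    [-0.045,0,0],
    [-0.045,0,0],
  ],
  hand=[0,0,0,0,0],
)

```text
time: 18.28
eef_pos: [0.5598, -0.0678, 0.2877]
tool_rot: [0.686, -0.178, -0.682, -0.18]
contact_force: [-0.5, -0.2, -1.3]
width: 0.015
```

```bash
python3 - <<'E'
from h import *
import t
p=viewer.read_camera("wrist");save(p,"w6.png")
s=status.state();T=R.from_quat(s["tool_rot"]).as_matrix();tt=s["eef_pos"]
W=pts(p);f=p["frame"];hsv=cv2.cvtColor(f,cv2.COLOR_RGB2HSV);H,S=hsv[...,0],hsv[...,1]
L=(W-tt)@T
m=((H<6)|(H>174))&(S>150)&(abs(L)<.08).all(-1)&(L[...,0]<.01)
q=L[m];top=q[q[:,0]<np.percentile(q[:,0],2)+.006];print("top rect",cv2.minAreaRect(top[:,1:].astype(np.float32)),q[:,0].min(),np.percentile(q[:,0],2))
Rg=Rdown(np.deg2rad(281.3));goto(np.array([.4209,.2562,.275])-Rg.apply([0,0,.0016]),Rg,s)
E
```

```text
18.2833 [ 0.5598 -0.0678  0.2877] w 0.015 F [-0.5 -0.2 -1.3] M [-0.037  0.005  0.016] yaw 240.67000000000002 tilt [ 5.5e-03  3.0e-04 -1.0e+00] eff6 1.212
top rect ((-2.0852312445640564e-06, 0.001490708440542221), (0.05002223700284958, 0.015915723517537117), 89.66175079345703) -0.03461346828714283 -0.03361842647450531
offset [ 0.011  -0.2142  0.2792] turn [-40.88  -0.2    0.07] | rows: 8.442386104988694 5.709838032302008
```

View pics/w6.png

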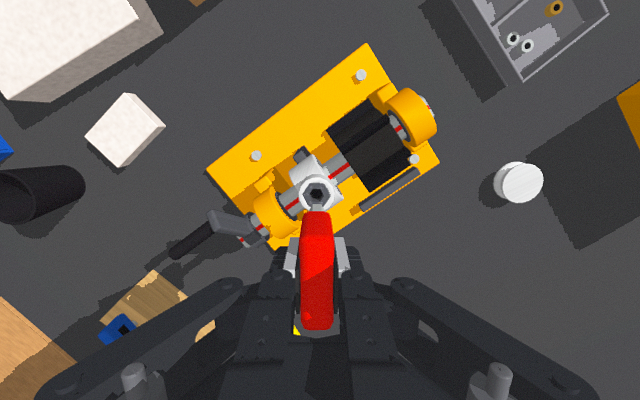

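>>> apply_moves(
  turn=[
    [-5,0,0],
    [-10,0,0],
    [-15,0,0],
    [-20,0,0],
    [-25,0,0],
  ],
  offset=[
    [0,-0.025,0.032],
    [0,-0.05,0.064],
    [0,-0.075,0.097],
    [0,-0.1,0.13],
    [0,-0.125,0.163],
  ],
  hand=[0,0,0,0,0],
)

```text
time: 18.75
eef_pos: [0.4773, 0.1225, 0.2845]
tool_rot: [0.707, -0.027, -0.706, -0.027]
contact_force: [0.6, 1.1, -0.8]
width: 0.0153
```

```bash
python3 - <<'E'
from h import *
s=status.state()
Rg=Rdown(np.deg2rad(281.3));goto(np.array([.4209,.2562,.275])-Rg.apply([0,0,.0016]),Rg,s)
E
```

```text
offset [ 0.0094 -0.1294  0.0651] turn [-1.575e+01 -5.000e-02 -1.000e-02] | rows: 3.479998276076642 2.1991648156051826
```

>>> apply_moves(
  turn=[
    [-4,0,0],
    [-8,0,0],
    [-12,0,0],
    [-15.75,0,0],
    [-15.75,0,0],
  ],
  offset=[
    [0,-0.035,0.0175],
    [0,-0.07,0.035],
    [0,-0.1,0.05],
    [0,-0.12,0.06],
    [0.005,-0.1294,0.0651],
  ],
  hand=[0,0,0,0,0],
)

```text
time: 19.17
eef_pos: [0.4228, 0.2577, 0.28]
tool_rot: [0.704, 0.071, -0.703, 0.07]
contact_force: [0.1, -0.4, -2.9]
width: 0.0152
```

>>> apply_moves(
  turn=[
    [0,0,0],
    [0,0,0],
    [0,0,0],
    [0,0,0],
  ],
  offset=[
    [0.04,0,0],
    [0.08,0,0],
    [0.09,0,0],
    [0.09,0,0],
  ],
  hand=[0,0,0,0],
)

```text
time: 19.5
eef_pos: [0.4226, 0.2532, 0.1867]
tool_rot: [-0.702, -0.067, 0.705, -0.07]
contact_force: [0.2, -1.1, -1.9]
width: 0.0151
```

```bash
python3 - <<'E'
from h import *
import t
s=status.state();T=R.from_quat(s["tool_rot"]).as_matrix();tt=s["eef_pos"]
for n in ("wrist","top"):
    p=viewer.read_camera(n);save(p,"w7"+n+".png");
    v=proj(p,[.4209,.2562,.084])[0].astype(int);print(n,v,proj(p,tt+T@np.array([.083,0,.0016])))
    save(p,"w7"+n+"z.png",(v[0]-60,v[1]-60,v[0]+60,v[1]+60),5)
Rg=Rdown(np.deg2rad(281.3));goto(np.array([.4209,.2562,.095])-Rg.apply([0,0,.0016]),Rg,s)
E
```

```text
19.5 [0.4226 0.2532 0.1867] w 0.0151 F [ 0.2 -1.1 -1.9] M [-0.057 -0.073  0.01 ] yaw 281.13 tilt [-0.0036 -0.0058 -1.    ] eff6 -0.032
wrist [312 200] [[316.6069484  208.44564497]]
top [247 228] [[247.62749288 228.60886718]]
offset [ 0.0917 -0.0037 -0.0009] turn [-0.17  0.27 -0.29] | rows: 2.2000763136115293 0.05963371942026416
```

View pics/w7wristz.png

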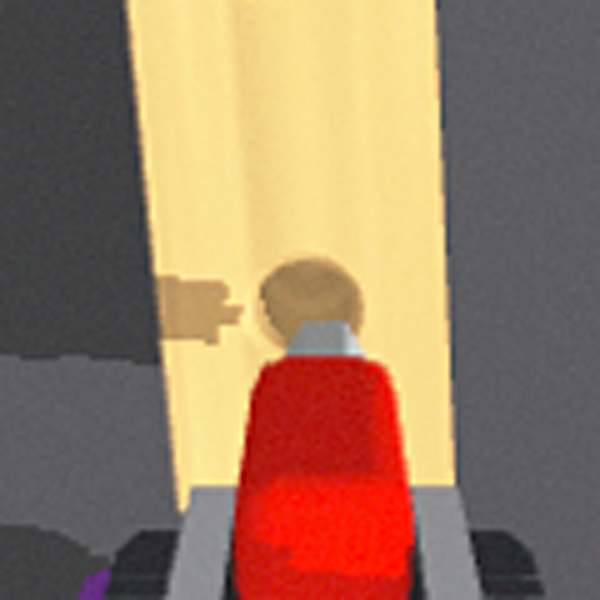

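>>> apply_moves(
  turn=[
    [0,0,0],
    [0,0,0],
    [0,0,0],
  ],
  offset=[
    [0,0,0],
    [0,0,0],
    [0,0,0],
  ],
  hand=[0,0,0],
)

```text
time: 19.85
eef_pos: [0.4252, 0.256, 0.1916]
tool_rot: [0.706, 0.07, -0.702, 0.069]
contact_force: [1.0, -0.6, -1.7]
width: 0.0153
```

```bash
python3 - <<'E'
from h import *
import t
s=status.state();T=R.from_quat(s["tool_rot"]).as_matrix();tt=s["eef_pos"]
p=viewer.read_camera("wrist");v=(312,200);save(p,"w8z.png",(v[0]-60,v[1]-60,v[0]+60,v[1]+60),5)
Rg=Rdown(np.deg2rad(281.3));goto(np.array([.4209,.2562,.095])-Rg.apply([0,0,.0016]),Rg,s)
W=pts(p);L=(W-tt)@T
b=(abs(W[...,2]-.084)<.003)&(abs(W[...,0]-.42)<.05)&(abs(W[...,1]-.256)<.05)
# hole = not top, enclosed
img=b.astype(np.uint8)*255;cv2.imwrite("pics/w8m.png",cv2.resize(img[140:260,252:372],None,fx=5,fy=5,interpolation=0))
E
```

```text
19.85 [0.4252 0.256  0.1916] w 0.0153 F [ 1.  -0.6 -1.7] M [-0.005  0.08   0.058] yaw 281.27 tilt [ 0.0049  0.0026 -1.    ] eff6 -0.007
offset [ 0.0966 -0.0009  0.0031] turn [-0.03 -0.31  0.09] | rows: 2.318647303422822 0.0447985626920177
```

View pics/w8z.png

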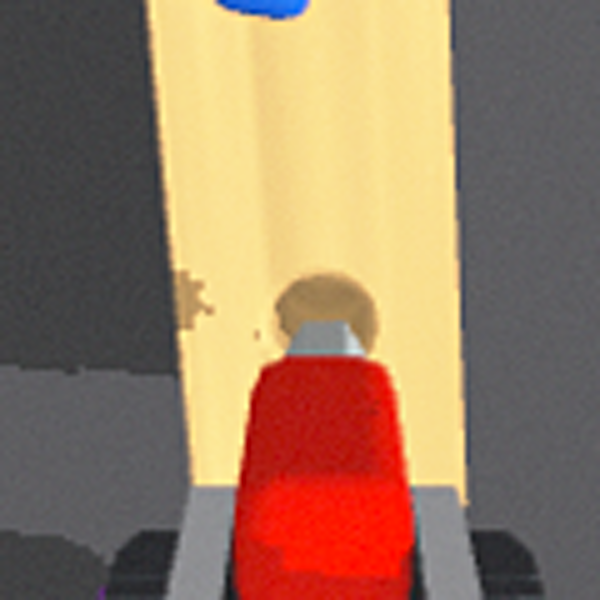

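>>> apply_moves(
  turn=[
    [0,0,0],
    [0,0,0],
    [0,0,0],
    [0,0,0],
  ],
  offset=[
    [0.004,-0.0006,0.0028],
    [0.014,-0.0006,0.0028],
    [0.026,-0.0006,0.0028],
    [0.026,-0.0006,0.0028],
  ],
  hand=[0,0,0,0],
)

```text
time: 20.23
eef_pos: [0.4205, 0.2551, 0.1612]
tool_rot: [-0.704, -0.069, 0.704, -0.07]
contact_force: [0.6, 1.2, -3.5]
width: 0.015
```

```bash
python3 - <<'E'
from h import *
import t
s=status.state()
p=viewer.read_camera("wrist");v=(312,200);save(p,"w9z.png",(v[0]-60,v[1]-60,v[0]+60,v[1]+60),5)
Rg=Rdown(np.deg2rad(281.3));goto(np.array([.4209,.2562,.095])-Rg.apply([0,0,.0016]),Rg,s)
E
```

```text
20.2333 [0.4205 0.2551 0.1612] w 0.015 F [ 0.6  1.2 -3.5] M [ 0.537 -0.392  0.024] yaw 281.29 tilt [-2.e-04 -1.e-03 -1.e+00] eff6 0.003
offset [ 0.0662 -0.0011 -0.0022] turn [-0.01  0.03 -0.06] | rows: 1.5891245356531287 0.008632994420418852
```

View pics/w9z.png

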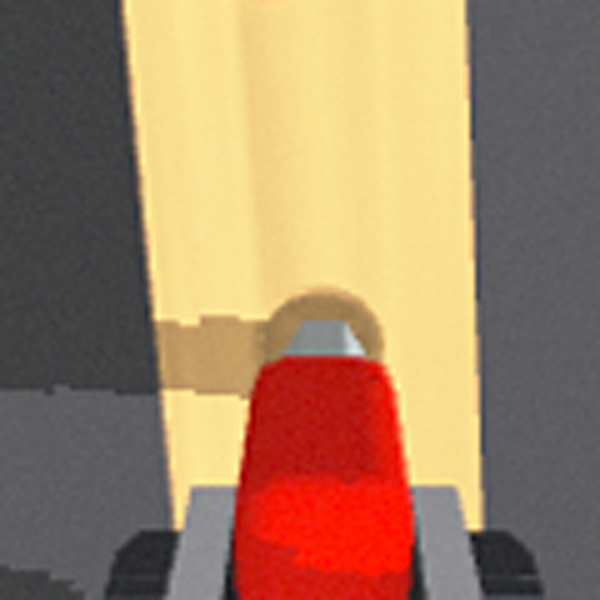

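>>> apply_moves(
  turn=[
    [0,0,0],
    [0,0,0],
    [0,0,0],
  ],
  offset=[
    [0,0,0],
    [0,0,0],
    [0,0,0],
  ],
  hand=[0,0,0],
)

```text
time: 20.53
eef_pos: [0.4218, 0.2556, 0.1644]
tool_rot: [0.705, 0.07, -0.703, 0.069]
contact_force: [-1.0, -0.3, -1.4]
width: 0.015
```

```bash
python3 - <<'E'
from h import *
import t
s=status.state()
Rg=Rdown(np.deg2rad(281.3));goto(np.array([.4209,.2562,.095])-Rg.apply([0,0,.0016]),Rg,s)
E
```

```text
20.5333 [0.4218 0.2556 0.1644] w 0.015 F [-1.  -0.3 -1.4] M [ 0.005 -0.009  0.014] yaw 281.31 tilt [ 3.1e-03  8.0e-04 -1.0e+00] eff6 -0.0
offset [ 0.0694 -0.0007 -0.0006] turn [ 0.01 -0.18  0.01] | rows: 1.6642216263059761 0.02550790695692475
```

Settled, within 1 mm and free. Lowering it in stages.

>>> apply_moves(
  turn=[
    [0,0,0],
    [0,0,0],
    [0,0,0],
    [0,0,0],
    [0,0,0],
  ],
  offset=[
    [0.01,-0.0005,-0.0005],
    [0.022,-0.0005,-0.0005],
    [0.034,-0.0005,-0.0005],
    [0.046,-0.0005,-0.0005],
    [0.056,-0.0005,-0.0005],
  ],
  hand=[0,0,0,0,0],
)

```text
time: 20.95
eef_pos: [0.4218, 0.2559, 0.1065]
tool_rot: [0.704, 0.07, -0.703, 0.07]
contact_force: [0.6, -0.2, -1.5]
width: 0.0152
```

>>> apply_moves(
  turn=[
    [0,0,0],
    [0,0,0],
    [0,0,0],
  ],
  offset=[
    [0.004,0,0],
    [0.009,0,0],
    [0.009,0,0],
  ],
  hand=[0,0,0],
)

```text
time: 21.2
eef_pos: [0.4218, 0.2558, 0.0981]
tool_rot: [0.704, 0.069, -0.703, 0.07]
contact_force: [-0.1, -0.4, -2.1]
width: 0.015
```

```bash
python3 t.py
```

```text
21.2 [0.4218 0.2558 0.0981] w 0.015 F [-0.1 -0.4 -2.1] M [-0.007  0.025  0.022] yaw 281.3 tilt [ 1.5e-03 -5.0e-04 -1.0e+00] eff6 -0.0
```

>>> apply_moves(
  turn=[
    [0,0,0],
    [0,0,0],
    [0,0,0],
  ],
  offset=[
    [0.002,0,0],
    [0.004,0,0],
    [0.004,0,0],
  ],
  hand=[0,0,0],
)

```text
time: 21.45
eef_pos: [0.4222, 0.2562, 0.0949]
tool_rot: [0.705, 0.07, -0.703, 0.069]
contact_force: [-0.6, -0.6, -1.8]
width: 0.0151
```

>>> apply_moves(
  turn=[
    [0,0,0],
    [0,0,0],
    [0,0,0],
  ],
  offset=[
    [0.0015,0,0],
    [0.0015,0,0],
    [0.0015,0,0],
  ],
  hand=[0,0,0],
)

```text
time: 21.7
eef_pos: [0.4222, 0.2562, 0.0935]
tool_rot: [0.705, 0.07, -0.703, 0.07]
contact_force: [-0.1, -0.3, -1.8]
width: 0.0152
```

```bash
python3 t.py
```

```text
21.7 [0.4222 0.2562 0.0935] w 0.0152 F [-0.1 -0.3 -1.8] M [-0.016  0.021 -0.006] yaw 281.3 tilt [ 2.7e-03  6.0e-04 -1.0e+00] eff6 -0.0
```

>>> apply_moves(
  turn=[
    [0,0,0],
    [0,0,0],
    [0,0,0],
  ],
  offset=[
    [0.0015,0,0],
    [0.0015,0,0],
    [0.0015,0,0],
  ],
  hand=[0,0,0],
)

```text
time: 21.95
eef_pos: [0.4224, 0.2563, 0.0931]
tool_rot: [0.705, 0.07, -0.702, 0.07]
contact_force: [-2.5, -1.4, 6.2]
width: 0.0148
```

>>> apply_moves(
  turn=[
    [0,0,0],
    [0,0,0],
    [0,0,0],
    [0,0,0],
  ],
  offset=[
    [0,0,0],
    [0,0,0],
    [0,0,0],
    [0,0,0],
  ],
  hand=[0.3,0.4,0.5,0.5],
)

```text
time: 22.28
eef_pos: [0.4223, 0.2562, 0.0919]
tool_rot: [0.705, 0.07, -0.703, 0.07]
contact_force: [-0.1, 0.0, -0.2]
width: 0.043
```

>>> apply_moves(
  turn=[
    [0,0,0],
    [0,0,0],
    [0,0,0],
    [0,0,0],
    [0,0,0],
  ],
  offset=[
    [-0.02,0,0],
    [-0.05,0,0],
    [-0.09,0,0],
    [-0.13,0,0],
    [-0.13,0,0],
  ],
  hand=[0.5,0.5,0.5,0.5,0.5],
)

```text
time: 22.7
eef_pos: [0.4255, 0.258, 0.2305]
tool_rot: [0.709, 0.072, -0.698, 0.067]
contact_force: [1.1, 0.5, 0.3]
width: 0.0426
```

>>> apply_moves(
  turn=[
    [0,0,0],
    [0,0,0],
    [0,0,0],
    [0,0,0],
  ],
  offset=[
    [-0.02,0.03,0.03],
    [-0.02,0.06,0.05],
    [-0.02,0.06,0.05],
    [-0.02,0.06,0.05],
  ],
  hand=[0.5,0.5,0.5,0.5],
)

```text
time: 23.03
eef_pos: [0.3842, 0.1864, 0.2426]
tool_rot: [0.705, 0.07, -0.702, 0.069]
contact_force: [1.0, 0.5, 0.7]
width: 0.0421
```

```bash
python3 - <<'E'
from h import *
import t
for n in ("wrist","scene","top"):
    p=viewer.read_camera(n);save(p,"z1"+n+".png")
    W=pts(p);f=p["frame"];hsv=cv2.cvtColor(f,cv2.COLOR_RGB2HSV);H,S=hsv[...,0],hsv[...,1]
    m=((H<6)|(H>174))&(S>150)&(W[...,2]>.08)&(W[...,2]<.14)&(abs(W[...,0]-.42)<.06)&(abs(W[...,1]-.256)<.06)
    if m.sum()>20:
        q=W[m];top=q[q[:,2]>np.percentile(q[:,2],98)-.006]
        print(n,m.sum(),"top z",np.percentile(top[:,2],[10,50,90]).round(4),cv2.minAreaRect(top[:,:2].astype(np.float32)))
    L=np.stack([(W-ORG)@EX,(W-ORG)@EY,W[...,2]],-1)
    k=(abs(L[...,1]-.14)<.02)&(L[...,2]>.12)&(L[...,2]<.2)&(abs(L[...,0])<.08)
    q=L[k]
    if len(q): print("handle",q.mean(0).round(4),np.percentile(q[:,0],[2,98]).round(4),q[:,2].max().round(4))
E
```

```text
23.0333 [0.3842 0.1864 0.2426] w 0.0421 F [1.  0.5 0.7] M [ 0.055 -0.01  -0.018] yaw 281.25 tilt [ 0.0042  0.0021 -1.    ] eff6 0.07
wrist 1148 top z [0.1222 0.1241 0.1252] ((0.4205441474914551, 0.25565582513809204), (0.04875597730278969, 0.015981029719114304), 10.9223051071167)
handle [0.001  0.1212 0.1214] [-0.01    0.0121] 0.124
scene 149 top z [0.1222 0.1246 0.1269] ((0.42113250494003296, 0.2552478611469269), (0.050291333347558975, 0.013749436475336552), 9.906386375427246)
handle [0.0381 0.1383 0.1656] [-0.002   0.0455] 0.1737
handle [0.0358 0.1387 0.1675] [0.0028 0.0444] 0.1773
```

View pics/z1wrist.png

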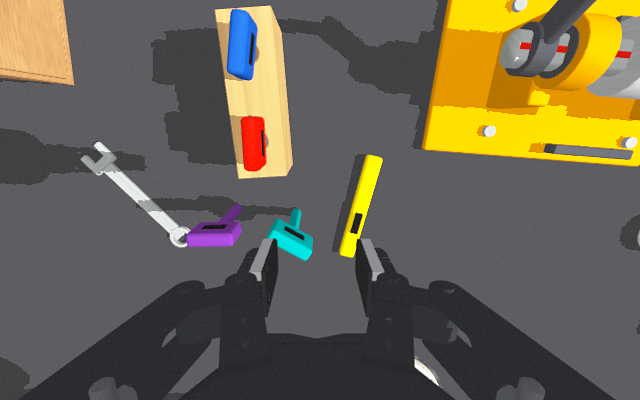

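View pics/z1scene.png

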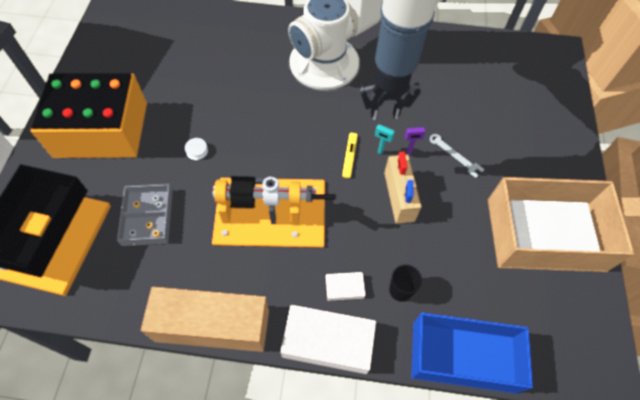

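```bash
python3 -c "
import cv2
a=cv2.imread('pics/w6.png');cv2.imwrite('pics/w6z.png',cv2.resize(a[155:225,280:350],None,fx=8,fy=8,interpolation=2))"
```

```text
(no output)
```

View pics/w6z.png

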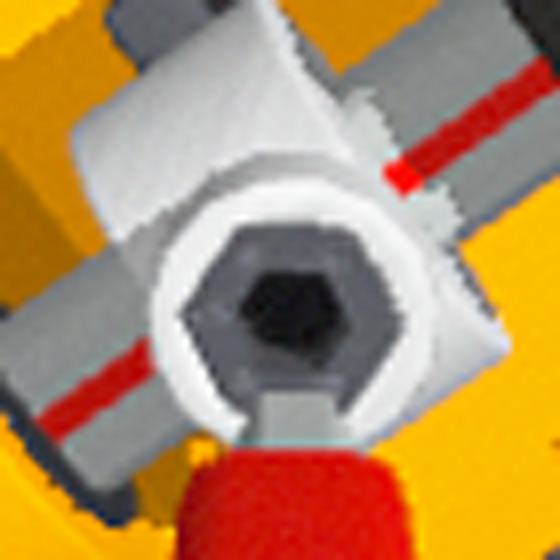

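```bash
python3 -c "
from cell import robot
print(robot.finish_job())"
```

```text
the job is handed in; nothing more can be done
None
```

I turned the shaft, tightened the setscrew and put the red key back in its own stand hole. The job is handed in; I got no verdict back. It took about 23 s of the 72 s.

- **Shaft:** I turned the crank by its handle in two goes. The flat's slope and the handle position put the shaft within about 0.03 rad of straight up. The handle was still there at the end.
- **Setscrew:** The key went down to the socket floor with only about 6 N of contact. I turned it clockwise until the moment rose from about 0.09 to 0.42–0.45 N m and held there. Pictures before and after show the hex turned about 0.64 rad clockwise, which fits it having bottomed at 0.70. That angle is an estimate from the pictures, because the screw angle itself is not reported.
- **Key:** Its handle top is 124 mm above the table, as at the start. The handle centre is within about 1 mm of where it was, and it stands upright with the gripper clear.
- **Other things:** The final pictures showed no visible shift of anything else; I judged this by eye.

No check failed. The measurements disagreed slightly in two places: estimates of the screw and key positions differed by 1–2 mm between cameras, and the moment readings scattered by about 0.05 N m.

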